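# Stand a battery cell in the probe gauge and hold the probe arm at its set mark

## Task

Take the flat battery cell from the sloping rest and stand it upright on its long thin edge in the gauge's nest, metal contact strip on top and its ends about flush with the ends of the nest's jaws, and let go of it. Then squeeze the handle of the gauge's telescoping arm so that its lock button is pressed in, pull the arm out over the cell until its pointer lines up with the brass rider on the scale, and hold it there: the arm springs back when let go, so finish while still holding it still at the mark. Leave the rider where it is set, and leave the other things on the bench alone.

Things in the scene. Friction and masses are not known exactly. Their poses are not given: they have to be found in the camera images.
- cell_center (a point): The cell to test: flat black slab 120 long (its y axis) x 85 high (z) x 16 mm thick (x), about 0.3 kg; this is its centre. The top 4 mm is an aluminium contact strip 8 mm wide along the long edge at +z. At the start it leans in the sloping rest, 30 degrees from vertical, strip edge up, top towards the robot.
- nest (a point): Centre of the nest's floor on the gauge base, 12 mm above the bench. y along the nest, x across, z up. Two aluminium jaws 120 long and 25 mm high above the floor, gap 21 mm, with flared lead-ins up to 35 mm. The cell stands in the gap on the floor, its length along y, either face to either side; nothing stops it along y.
- handle (a point): Middle of the (squeezed) handle at the end of the gauge's telescoping arm, 168 mm above the bench; axes as the nest. An upright block 22 mm along y, from 140 to 190 mm height, 26 mm across x with the lock button (a spring paddle on its +x face) out, 21 mm squeezed. The arm slides level along the nest's -y, over the cell. Arm home: 120 mm from the nest's centre, on its +y side.
- lock_button (a joint): The lock button, m: 0 out (locked), 0.006 fully pressed towards -x; about 3 N to start and 8 N at the end. Squeezing the handle across x presses it. The arm is free to leave home once it is pressed more than about 0.005; a hook on it is held by a catch otherwise. It springs out again when let go.
- probe_arm (a joint): How far the arm is pulled out, m: 0 home, at most 0.12, growing along the nest's -y axis. A spring of 3 to 5 N pulls it home.
- rider (a joint): Where the brass rider is set on the scale on top of the sleeve, m: equal to the arm extension (joint probe_arm) at which the pointer meets it; 0.072 to 0.112. It stays where it is set, held by friction.
- index (a point): Tip of the arm's pointer, a steel pin 2 mm thick along y that stands through the slot on top of the sleeve, 165 mm from the handle on its +y side, its tip 157 mm above the bench; it moves with the arm.
- rider_mark (a point): Middle of the brass rider's inner edge, on top of the sleeve, 9 mm above it; the tab is 6 mm wide along y. Same axes as the nest. The pointer is at the mark when its y in these axes equals the rider's.
- cell: The same cell; this point is the middle of its lower long edge (42.5 mm below its centre along its z axis).
- spare_cell_center (a point): A spare cell of the same shape, lying flat on the bench near the robot; leave it alone. Centre.
- jar: A clear screw jar, 48 mm across and 60 high, standing between rest and gauge; leave it alone. Centre of its underside.
- tape: A roll of black tape, 90 mm across, 22 high, lying on the bench; leave it alone. Centre of its underside.
- screwdriver: A screwdriver lying on the bench near the robot; leave it alone.
- wrench: A wrench lying on the bench to the left; leave it alone.
- rest: The fixed sloping rest that carries the cell, base 120 x 130 mm. Two ribs (12 mm wide, 45 mm either side of the middle, reaching 68 mm up along the cell) support the cell's lower face; between them both faces of the cell are free, so the middle of its upper edge can be pinched across the thickness. Origin: centre of its underside.
- gauge: The fixed gauge, base plate 100 x 400 mm; axes as the nest. Origin: bench level, 100 mm from the nest's centre in +y. Behind the arm's handle (home) in +y come the catch (24 mm off, top at 139 mm height) and the sleeve with the scale (40 mm off, top at 148 mm). A sensor head under the handle reaches down to 112 mm; the standing cell's top is at 97 mm.
Not all that is in view belongs to the job. What is shaped like the cell but purple is not meant.

How it is judged (in metres and radians):
On the way, in this order (a step that is already met when the one before it is completed fails the run):
1. the cell stands upright in the nest, strip up, centred, and is let go (angle between cell_center's own z axis and vertical below 0.1 rad and z of cell_center in the frame of nest between 0.038 and 0.0475 m and y of cell_center in the frame of nest between -0.013 and 0.013 m and x of cell_center in the frame of nest between -0.007 and 0.007 m and contact force between cell and the fingers below 0.1 N and linear speed of cell below 0.03 m/s), for 0.3 s.
2. the lock button is squeezed in with the arm still nearly home (value of joint lock_button above 0.004 m and value of joint probe_arm below 0.02 m and contact force between probe_arm and the fingers above 1 N), for 0.05 s.
3. the gripped arm has left its lock and is being pulled out (value of joint probe_arm above 0.03 m and contact force between probe_arm and the fingers above 1 N), for 0.05 s.
At the end, for the whole second after the job is handed in: Cell on the nest floor (5 mm), strip up, within 0.1 rad of upright, 13 mm of centre along and 7 mm across, untouched, at rest; pointer within 4 mm of the rider's middle and still (10 mm/s), held by the fingers (over 2 N), not carried by the cell (all of step 1 and y of index in the frame of rider_mark between -0.004 and 0.004 m and velocity of joint probe_arm between -0.01 and 0.01 m/s and contact force between probe_arm and the fingers above 2 N and contact force between probe_arm and cell below 0.1 N and contact force between cell and the arm below 0.1 N); the arm keeps its last pose, push and grip.
It fails at once if the rider is moved more than 3 mm (distance of rider_mark from where it was at the start of the episode above 0.003 m).
It fails at once if another thing on the bench is moved more than 20 mm (distance of any of spare_cell_center, jar, tape, screwdriver, wrench from where it was at the start of the episode above 0.02 m).
It also fails if it takes over 67 s, if anything falls off the work surface, if the arm or the gripper's body presses on something with over 40 N, if the wrist force passes 120 N, or if a joint passes its speed limit or range.

## Robot

A 6-joint arm with a two-finger parallel gripper is mounted at the origin on the work surface. World frame = base frame: x ahead of the robot, y to its left, z up, the work surface at z = 0. Lengths are in m, angles in degrees, forces in N, time in s.
With the tool pointing down it reaches from about 0.4 to 0.825 m from the base axis. Payload 7 kg.
Tool frame: the origin (TCP) lies at the very end of the fingers, on their centre line; the grasp point (between the pads) lies 19 mm behind it; y points along the fingers, x is the direction in which the jaws open and shut, and the axes are right-handed (so a half turn about y gives the same grasp; the last joint's range is limited). The gripper opens to 88 mm and grips with 3 to 60 N. Pads are 19 mm wide; open, the fingers measure 130 mm over their backs; the gripper's body (78 mm by 193 mm) begins 47 mm behind the grasp point.
Start: joints at [-57.405, 20.546, 0.682, 0, -70.136, -16.507], TCP at [0.187, -0.649, 0.201] pointing down, gripper open.
Joint ranges: [-176.03, 176.03], [-82.01, 121.73], [-58.28, 71.71], [-173.87, 95.51], [-174.79, -0.11], [-173.66, 173.66]. Speed limits (degrees/s): [136.94, 136.94, 172.46, 180, 180, 180].

## Interface

Orientations are given as [roll, pitch, yaw] about the fixed x, y, z axes, in that order (R = Rz(yaw) Ry(pitch) Rx(roll)).
In Python, from plant import ctrl gives the robot as it stands.
- The arm moves only by the shell command python3 -m crank 'ROWS'. ROWS is JSON, a list that holds one entry, the list of rows, each a list of 5 numbers: the closure, from -1 (fully open) to 1 (shut), then the shift along the tool's x, y, z in mm, then the turn about the tool's y in rad. In form: [[[claw, x, y, z, turn], ...]]. A call has 1 to 12 rows; each row is the pose to reach, as a shift and turn from the pose commanded when the call began, along the tool's axes at that moment; what a row does not reach only later rows make up. A row lasts 1/8 s, in which the tool goes at most 62.5 mm and 10.7 degrees, less where a joint would pass 70% of its speed; a pose out of reach is approached as far as the arm can. A call with a gripper value outside its range is refused whole. The fingers move at their own pace and stop on an object; the grip force is fixed at half the most. Time passes only in rows, so rows that repeat a pose let the fingers close. It gives the time, the measured TCP pose, the force and the opening at its end, in the units of the state.
- ctrl.get_obs(): the state, without advancing time (a new reading comes with each control period).
- ctrl.snapshot(name): name is "side" or "top" or "wrist"; returns the picture (384x512x3 uint8, red, green, blue); there is no depth.
- ctrl.camera_model(name): a dict with "fx", "fy", "cx", "cy" (pixels), "origin" and "orientation" of the camera in the world; the wrist camera has in their place "hand_eye" (4x4, takes a point from camera to tool coordinates, whose origin is the TCP and whose axes are the tool frame's). Camera axes: x right, y down, z forward; pixel columns grow to the right and rows downward; lengths in m; the calibration is good to about 2 mm. A picture is of the moment at which its call begins: read the wrist's pose just before it. camera_model takes no time and is no camera call.
- ctrl.close_job(): hands the job in, once; it reports no verdict.
Trained networks look in the newest picture that a camera, given by its name, has taken for a name from the list of things; names that differ only in an ending like _2 or _b are one class to them, and where a whole thing is asked for, a point or a joint stands for the part that bears it (a point fixed in the world has none). Each returns a list of dicts, best first, with "confidence" (0 to 1); they miss things now and then, are a little off and sometimes report something else, mostly with a low value. They report only what shows in the picture. A call takes as long as a camera call. They do not tell look-alikes from the thing itself.
- ctrl.find_in(camera, name): "extent" ([left, top, width, height] in pixels, round what is visible of it).
The state is a dict: "clock": time; "joint_pos": joint angles; "qvel": joint speeds; "tau": joint torques, N m; "tool_pos": TCP position; "orientation": TCP orientation; "force": force on the tool from outside, world axes, zero at the start; "moment": the same for the moment, N m; "opening": finger opening in m.
Only numpy, scipy, OpenCV 4.12 (cv2) and the standard library are available. Lean on these libraries where they do the work, as an engineer would, in place of code of your own. Each camera call takes 0.05 s, during which the arm holds its last target.

## Working session

There is one attempt and no reset: what is moved stays moved. The work goes in short steps, Python scripts to look and compute and a shell command to move; the robot and the scene stay as the last step left them, time stands still between calls to the robot, and variables do not carry over. Pictures are saved under pics/ and viewed, and the job is handed in when it is done.

```bash
ls; mkdir -p pics; python3 - <<'E'
from plant import ctrl
import cv2
print(ctrl.get_obs())
for n in ("side","top","wrist"):
    print(n,ctrl.camera_model(n))
    im=ctrl.snapshot(n); cv2.imwrite(f"pics/{n}0.png",im[:,:,::-1])
E
```

```text
pics
{'clock': 0.0, 'joint_pos': array([-5.74044777e+01,  2.05922367e+01,  6.35879928e-01, -1.99023839e-02,
       -7.01356511e+01, -1.65076817e+01]), 'qvel': array([ 0.0632647 , -0.03918638,  0.01693761, -0.03207976,  0.03720517,
        0.03526119]), 'tau': array([ 1.62617314e-03, -5.82720315e+01,  2.93067920e+01,  6.99747339e+00,
        6.91502384e-03, -1.48123891e-04]), 'tool_pos': array([ 0.18689174, -0.64807887,  0.19973035]), 'orientation': array([-8.99917924e+01, -9.35320941e-02,  1.06081056e+02]), 'force': array([-0.25899785,  0.40556972,  0.17894037]), 'moment': array([-0.01325115,  0.0056228 ,  0.00794374]), 'opening': 0.08767208325754575}
side {'fx': 466.59521589479493, 'fy': 466.59521589479493, 'cx': 260.06902708423075, 'cy': 186.00505436369966, 'origin': array([-0.18880087,  0.73991512,  0.9562889 ]), 'orientation': array([-1.28105447e+02,  6.91751120e-02, -1.44682553e+02])}
top {'fx': 428.05956856669565, 'fy': 428.05956856669565, 'cx': 257.49985586323487, 'cy': 195.71459362253157, 'origin': array([ 0.32227281, -0.12840418,  1.6401092 ]), 'orientation': array([-175.18018254,    1.05440908,  -90.70756683])}
wrist {'fx': 306.74285060553694, 'fy': 306.74285060553694, 'cx': 255.81076297278025, 'cy': 187.9509668646454, 'hand_eye': array([[ 9.99999693e-01,  4.59274416e-04,  6.34902992e-04,
        -1.19281237e-03],
       [-4.77636285e-04, -2.85065681e-01,  9.58507866e-01,
        -1.83880120e-01],
       [ 6.21207194e-04, -9.58507875e-01, -2.85065374e-01,
         7.61165363e-02],
       [ 0.00000000e+00,  0.00000000e+00,  0.00000000e+00,
         1.00000000e+00]])}
```

View pics/side0.png

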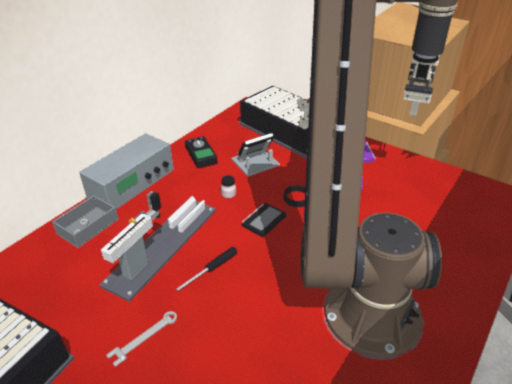

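View pics/top0.png

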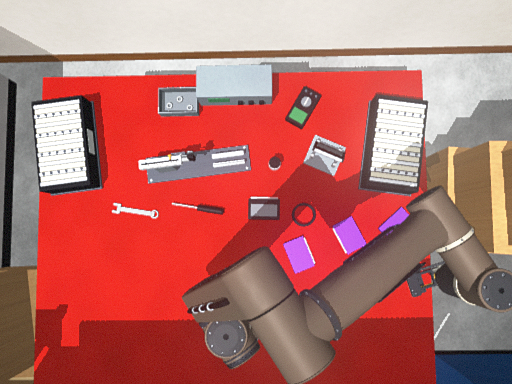

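View pics/wrist0.png

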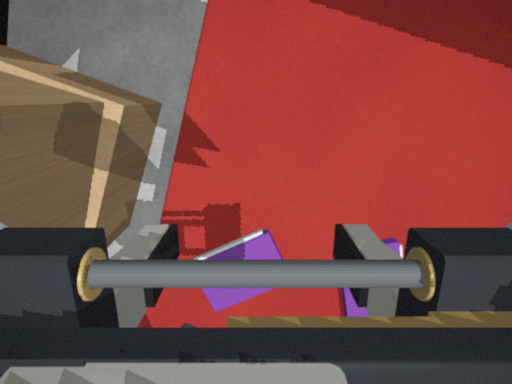

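The top picture shows the rest with the black cell at about (326,152), the gauge along (195,163) with its arm at left, the jar at (275,162), the spare black cell at (264,208), the tape at (303,214) and purple look-alikes at (299,254), (349,235), (396,218). Only the black slab in the rest fits. Next I'll enlarge it.

```bash
cat > h.py <<'E'
import numpy as np, cv2
from scipy.spatial.transform import Rotation as R
from plant import ctrl
def pose(o=None):
    o=o or ctrl.get_obs()
    T=np.eye(4);T[:3,:3]=R.from_euler('xyz',o['orientation'],degrees=True).as_matrix();T[:3,3]=o['tool_pos'];return T
def cam(n,T=None):
    m=ctrl.camera_model(n)
    if n=='wrist': C=(pose() if T is None else T)@m['hand_eye']
    else:
        C=np.eye(4);C[:3,:3]=R.from_euler('xyz',m['orientation'],degrees=True).as_matrix();C[:3,3]=m['origin']
    K=np.array([[m['fx'],0,m['cx']],[0,m['fy'],m['cy']],[0,0,1]]);return C,K
def onz(n,uv,z,T=None):
    C,K=cam(n,T);uv=np.atleast_2d(np.array(uv,float));z=np.broadcast_to(z,len(uv))
    d=np.c_[(uv-K[:2,2])/[K[0,0],K[1,1]],np.ones(len(uv))]@C[:3,:3].T
    return C[:3,3]+d*((z-C[2,3])/d[:,2])[:,None]
def proj(n,P,T=None):
    C,K=cam(n,T);p=(np.atleast_2d(P)-C[:3,3])@C[:3,:3];p=p@K.T;return p[:,:2]/p[:,2:]
def crop(n,im,box,name,s):
    x,y,w,h=box;cv2.imwrite('pics/'+name,cv2.resize(im[y:y+h,x:x+w,::-1],None,fx=s,fy=s,interpolation=cv2.INTER_CUBIC))
E
python3 - <<'E'
from h import *
im=cv2.imread('pics/top0.png')[:,:,::-1]
crop('top',im,(125,130,150,60),'t_gauge.png',5)
crop('top',im,(285,120,75,60),'t_rest.png',8)
im=cv2.imread('pics/side0.png')[:,:,::-1]
crop('side',im,(95,120,190,180),'s_g.png',4) if 0 else crop('side',im,(95,125,190,140),'s_g.png',4)
print(onz('top',[[326,152],[195,163],[275,162],[264,208],[303,214],[208,208],[135,210]],[0.06,0.012,0.06,.016,.022,0.02,0]).round(3))
for n in('cell_center','jar','gauge','rest','handle','rider'):
    print(n,[(np.round(d['extent']),round(d['confidence'],2)) for d in ctrl.find_in('top',n)])
E
```

```text
[[ 0.616 -0.358  0.06 ]
 [ 0.59   0.139  0.012]
 [ 0.581 -0.168  0.06 ]
 [ 0.412 -0.124  0.016]
 [ 0.387 -0.271  0.022]
 [ 0.415  0.088  0.02 ]
 [ 0.412  0.373  0.   ]]
cell_center [(array([313., 143.,  29.,  17.]), 0.87), (array([379., 208.,  34.,  26.]), 0.85), (array([285., 237.,  31.,  34.]), 0.66), (array([330., 217.,  37.,  35.]), 0.61)]
jar []
gauge [(array([138., 143., 108.,  43.]), 0.73), (array([313., 140.,  33.,  22.]), 0.49)]
rest [(array([305., 136.,  42.,  37.]), 0.88), (array([181., 148.,  15.,  13.]), 0.42)]
handle [(array([317., 138.,  29.,  24.]), 0.45)]
rider []
```

View pics/t_gauge.png

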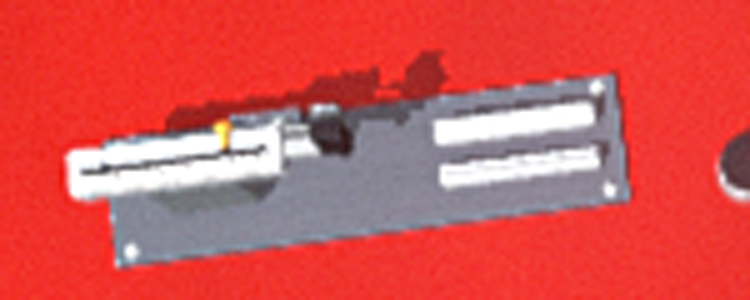

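View pics/t_rest.png

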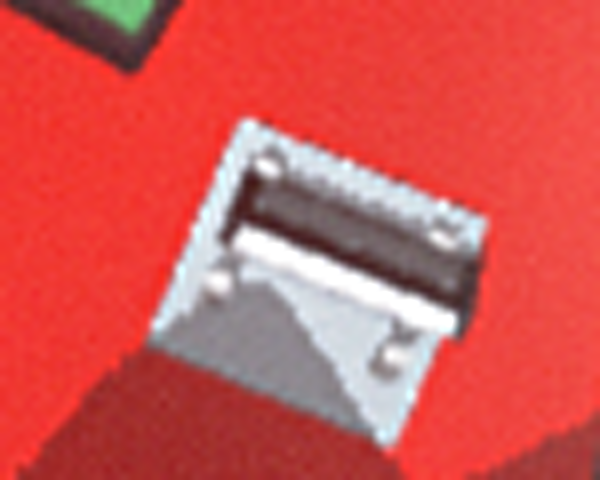

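View pics/s_g.png

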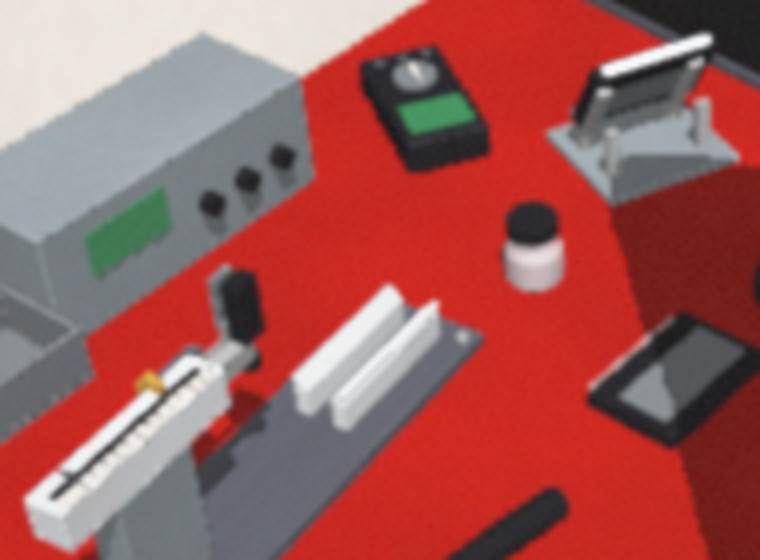

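The crops confirm it. In the rest is a black slab whose white strip runs from full-image (314.5,149) to (342,161), on the edge towards the robot. The spare lies flat elsewhere. The gauge handle is at about (191,156), with the rider (brass) at (169.5,157). Next I'll fit poses from the corners.

```bash
python3 - <<'E'
from h import *
g=np.array([[612,75],[628,198],[120,265]])/5+[125,130]
P=onz('top',g,0.012);print('gauge corners\n',P.round(4))
print(np.linalg.norm(P[0]-P[1]),np.linalg.norm(P[1]-P[2]))
d=P[2]-P[1];print('yaw of nest y',np.degrees(np.arctan2(d[1],d[0])))
j=np.array([[433,125],[593,103],[441,172],[600,152]])/5+[125,130]
print('jaw tops',onz('top',j,0.047).round(4))
r=np.array([[245,118],[488,215],[392,448],[150,345]])/8+[285,120]
P=onz('top',r,0.008);print('rest\n',P.round(4),P.mean(0).round(4));print([np.linalg.norm(P[i]-P[(i+1)%4]).round(4) for i in range(4)])
for z in(.07,.08,.09):
  s=np.array([[236,234],[456,325]])/8+[285,120];Q=onz('top',s,z);d=Q[0]-Q[1];print(z,Q.round(4),Q.mean(0).round(4),np.linalg.norm(d),np.degrees(np.arctan2(d[1],d[0])))
# side: strip ends at crop (605,75),(710,40)
s=np.array([[605,75],[710,40]])/4+[95,125]
for z in(.07,.08,.09):print('side',z,onz('side',s,z).round(4))
E
```

```text
gauge corners
 [[ 0.6568 -0.0636  0.012 ]
 [ 0.5609 -0.0749  0.012 ]
 [ 0.5148  0.3165  0.012 ]]
0.0965752054568323 0.39409340436152457
yaw of nest y 96.71713170523175
jaw tops [[ 0.6135  0.0706  0.047 ]
 [ 0.6284 -0.0504  0.047 ]
 [ 0.5776  0.0646  0.047 ]
 [ 0.591  -0.0553  0.047 ]]
rest
 [[ 0.6935 -0.3276  0.008 ]
 [ 0.6442 -0.4431  0.008 ]
 [ 0.532  -0.394   0.008 ]
 [ 0.5835 -0.2794  0.008 ]] [ 0.6133 -0.361   0.008 ]
[np.float64(0.1256), np.float64(0.1225), np.float64(0.1256), np.float64(0.1201)]
0.07 [[ 0.6249 -0.3146  0.07  ]
 [ 0.5808 -0.4149  0.07  ]] [ 0.6028 -0.3647  0.07  ] 0.10961664230787128 66.24428889664217
0.08 [[ 0.623  -0.3134  0.08  ]
 [ 0.5791 -0.4131  0.08  ]] [ 0.601  -0.3632  0.08  ] 0.10891849569336406 66.24428889664222
0.09 [[ 0.6211 -0.3122  0.09  ]
 [ 0.5775 -0.4112  0.09  ]] [ 0.5993 -0.3617  0.09  ] 0.10822034907885701 66.24428889664223
side 0.07 [[ 0.6424 -0.3483  0.07  ]
 [ 0.6    -0.4484  0.07  ]]
side 0.08 [[ 0.6331 -0.336   0.08  ]
 [ 0.5911 -0.435   0.08  ]]
side 0.09 [[ 0.6237 -0.3237  0.09  ]
 [ 0.5822 -0.4216  0.09  ]]
```

```bash
python3 -m crank '[[[-1,60,-50,-160,-0.3],[-1,162,-50,-475,-0.883],[-1,162,-50,-475,-0.883],[-1,162,-50,-475,-0.883],[-1,162,-50,-475,-0.883],[-1,162,-50,-475,-0.883],[-1,162,-50,-475,-0.883],[-1,162,-50,-475,-0.883],[-1,162,-50,-475,-0.883],[-1,162,-50,-475,-0.883],[-1,162,-50,-475,-0.883]]]'
cat > look.py <<'E'
import sys
from h import *
o=ctrl.get_obs();n=sys.argv[1];im=ctrl.snapshot(n)
cv2.imwrite('pics/'+sys.argv[2]+'.png',im[:,:,::-1]);np.save('pics/'+sys.argv[2]+'.npy',pose(o))
print(o['clock'],o['tool_pos'].round(4),o['orientation'].round(2),o['force'].round(1),round(o['opening'],4),o['joint_pos'].round(0))
if len(sys.argv)>3:
    b=list(map(int,sys.argv[3:7]));crop(n,im,b,sys.argv[2]+'c.png',float(sys.argv[7]))
E
python3 look.py wrist w1
```

```text
clock: 1.82
tool_pos: [0.5976, -0.362, 0.2507]
orientation: [-90.0, -0.0, 156.6]
force: [-0.8, -0.4, 0.1]
opening: 0.0875
1.825 [ 0.5976 -0.362   0.2507] [-8.9990e+01 -1.0000e-02  1.5662e+02] [-0.8 -0.4  0.1] 0.0875 [-15.  21.   8.   0. -77.  -8.]
```

View pics/w1.png

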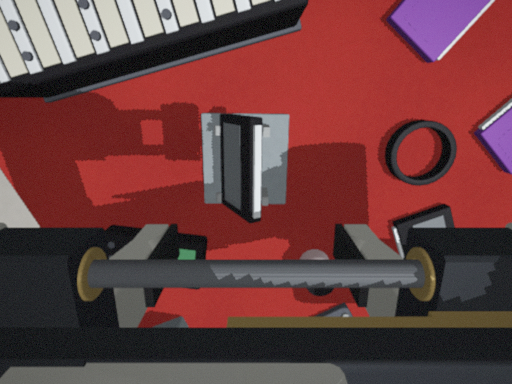

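The wrist view shows the cell in the rest, with its strip nearly vertical in the image, from about (257,118) to (257,220). I'll measure it in a crop.

```bash
python3 - <<'E'
from h import *
im=cv2.imread('pics/w1.png')[:,:,::-1]
crop('wrist',im,(195,100,105,130),'w1c.png',4.5)
E
```

```text
(no output)
```

View pics/w1c.png

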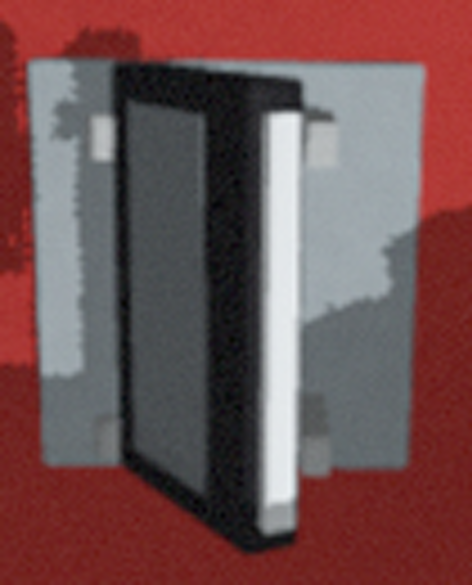

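```bash
cat >> h.py <<'E'
def tri(obs):
    A=np.zeros((3,3));b=np.zeros(3);rs=[]
    for n,uv,T in obs:
        C,K=cam(n,T);d=C[:3,:3]@np.linalg.inv(K)@[uv[0],uv[1],1];d/=np.linalg.norm(d);M=np.eye(3)-np.outer(d,d);A+=M;b+=M@C[:3,3]
        rs.append((n,uv,T))
    p=np.linalg.solve(A,b);print('tri',p.round(4),[ (proj(n,p,T)[0]-uv).round(1).tolist() for n,uv,T in rs]);return p
E
python3 - <<'E'
from h import *
T=np.load('pics/w1.npy')
p=tri([('wrist',(258,168),T),('top',(328.25,154.9),None),('side',(259.3,139.4),None)])
p=tri([('wrist',(258,168),T),('top',(328.25,154.9),None)])
p=tri([('wrist',(258,168),T),('side',(259.3,139.4),None)])
P=onz('wrist',[[258,124.4],[258,211.8],[261.7,124.4],[254,124.4]],0.095,T);print(P.round(4),np.linalg.norm(P[0]-P[1]),np.linalg.norm(P[2]-P[3]))
c=np.array([[28,60],[426,64],[410,467],[42,465]])/4.5+[195,100]
Q=onz('wrist',c,0.008,T);print(Q.round(4),Q.mean(0).round(4));d=Q[1]-Q[2]; print(np.degrees(np.arctan2(-d[1],-d[0])),[np.linalg.norm(Q[i]-Q[(i+1)%4]).round(4) for i in range(4)])
E
```

```text
tri [ 0.5969 -0.3615  0.0975] [[-0.3, 0.5], [0.2, 0.3], [-0.2, 0.0]]
tri [ 0.5975 -0.3612  0.0953] [[-0.6, 0.5], [0.1, 0.2]]
tri [ 0.5964 -0.362   0.0976] [[0.0, -0.0], [-0.0, -0.0]]
[[ 0.5775 -0.4061  0.095 ]
 [ 0.6175 -0.3127  0.095 ]
 [ 0.5738 -0.4045  0.095 ]
 [ 0.5815 -0.4078  0.095 ]] 0.1015817578639346 0.008378563199386393
[[ 0.6445 -0.4429  0.008 ]
 [ 0.5351 -0.3944  0.008 ]
 [ 0.5871 -0.2769  0.008 ]
 [ 0.6974 -0.3253  0.008 ]] [ 0.616  -0.3599  0.008 ]
66.1272682267667 [np.float64(0.1197), np.float64(0.1285), np.float64(0.1205), np.float64(0.129)]
```

```bash
python3 -m crank '[[[-1,-8,50,0,0.002],[-1,-8,110,0,0.002],[-1,-8,160,0,0.002],[-1,-8,187,0,0.002],[-0.4,-8,187,0,0.002],[0.09,-8,187,0,0.002],[0.09,-8,187,0,0.002],[0.09,-8,187,0,0.002]]]'; python3 look.py wrist w2; python3 look.py side s2 200 100 140 100 5
```

```text
clock: 2.88
tool_pos: [0.6065, -0.3647, 0.0652]
orientation: [-90.0, 0.1, 156.6]
force: [0.6, -0.1, -0.4]
opening: 0.0534
2.875 [ 0.6065 -0.3647  0.0652] [-9.0010e+01  1.2000e-01  1.5656e+02] [ 0.6 -0.1 -0.4] 0.0534 [-15.  29.  -4.   0. -56.  -8.]
2.925 [ 0.6064 -0.3646  0.0649] [-9.0010e+01  1.0000e-01  1.5657e+02] [-0.5 -0.5  0.4] 0.0492 [-15.  29.  -4.   0. -56.  -8.]
```

View pics/w2.png

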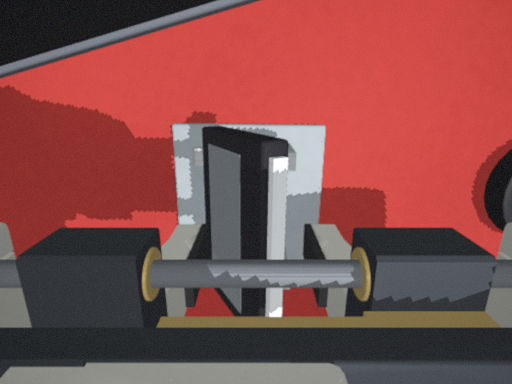

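View pics/s2c.png

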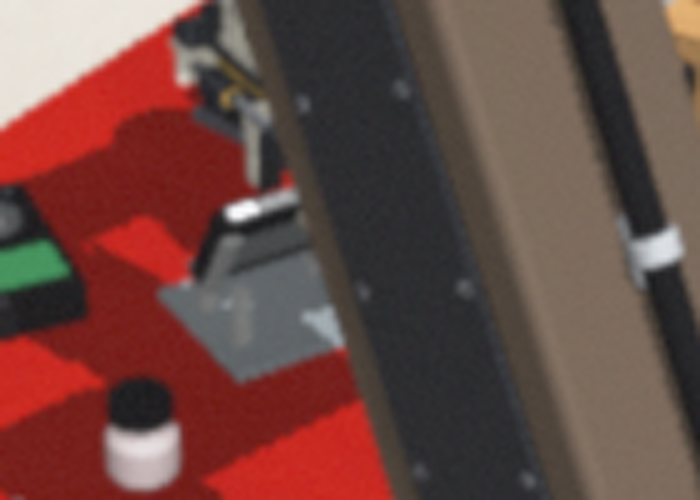

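The fingers straddle the cell's middle: the strip is at columns 268–285, and the pads are at 205 and 308. Next I close while swinging the cell upright about its lower edge.

```bash
python3 -m crank '[[[0.23,0,0,0,0],[0.23,0,0,0,0],[0.3,-4,-2,0,0],[0.36,-10,-5,0,0],[0.44,-16,-7,0,0],[0.52,-22,-8,0,0],[0.6,-28,-9,0,0],[0.7,-34,-9,0,0],[1,-34,-9,0,0],[1,-34,-9,0,0]]]'; python3 look.py wrist w3
```

```text
clock: 4.22
tool_pos: [0.6355, -0.3774, 0.0726]
orientation: [-90.0, -0.2, 156.5]
force: [-4.8, 4.0, 5.9]
opening: 0.0156
4.225 [ 0.6355 -0.3774  0.0726] [-89.99  -0.21 156.55] [-4.8  4.   5.9] 0.0156 [-16.  32.   1.  -0. -60.  -8.]
```

View pics/w3.png

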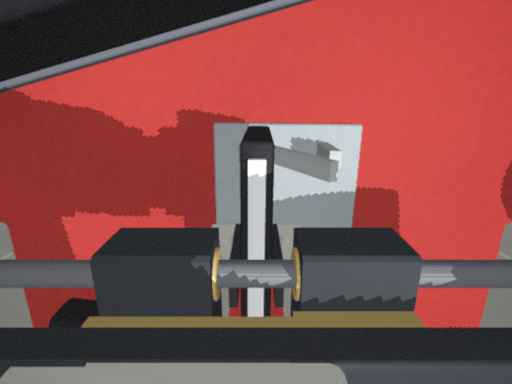

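The cell stands upright between the pads with an opening of 15.6 mm, so it is gripped across its thickness. Lifting now.

```bash
python3 -m crank '[[[1,0,-15,0,0],[1,0,-50,0,0],[1,0,-90,0,0],[1,0,-120,0,0],[1,0,-120,0,0]]]'; python3 look.py wrist w4 210 60 100 180 4; python3 look.py side s4 200 60 140 120 5
```

```text
clock: 4.9
tool_pos: [0.639, -0.3788, 0.1965]
orientation: [-90.0, 0.4, 156.6]
force: [0.1, 0.5, -2.4]
opening: 0.0157
4.9 [ 0.639  -0.3788  0.1965] [-90.01   0.37 156.58] [ 0.1  0.5 -2.4] 0.0157 [-16.  27.  10.   0. -73.  -8.]
4.95 [ 0.6379 -0.378   0.1938] [-9.0040e+01  1.5000e-01  1.5656e+02] [-0.7 -0.2 -4.8] 0.0156 [-16.  27.  10.  -0. -73.  -8.]
```

View pics/w4c.png

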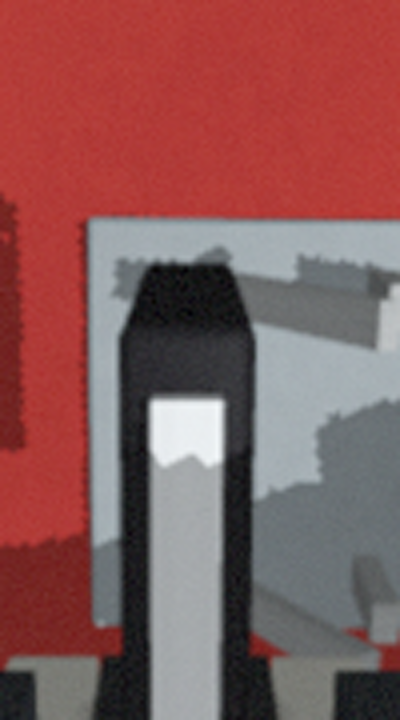

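View pics/s4c.png

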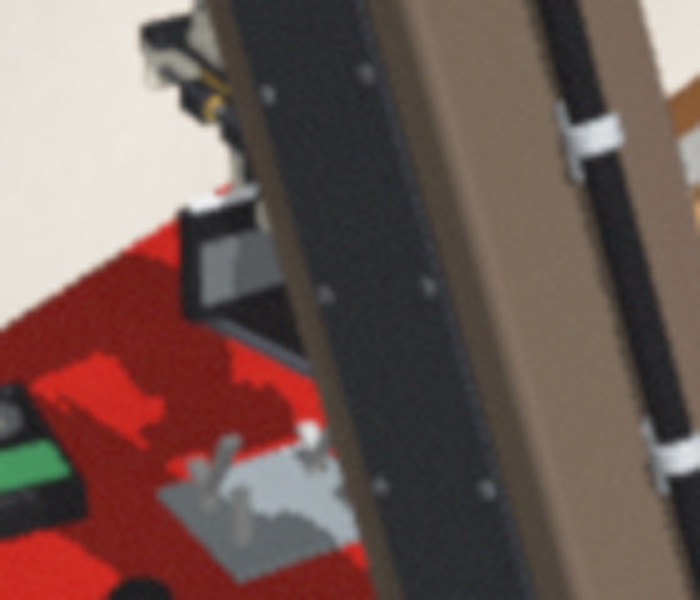

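```bash
python3 - <<'E'
from h import *
C,K=cam('wrist',np.eye(4))
def t(uv,y):
    d=C[:3,:3]@np.linalg.inv(K)@[uv[0],uv[1],1];return (C[:3,3]+d*(y-C[1,3])/d[1]).round(4)
for yy in(-.033,-.0355,-.038):print(t((256.8,145),yy),t((256.8,145),yy)-t((240.3,145),yy),t((273.7,145),yy)-t((240.3,145),yy),t((256.8,159.5),yy),t((256.8,126),yy+.085),t((247.5,126),yy+.085)-t((266.5,126),yy+.085))
E
```

```text
[-0.001  -0.033   0.0546] [0.0082 0.     0.    ] [0.0165 0.     0.    ] [-0.001  -0.033   0.0473] [-0.0007  0.052   0.0561] [-0.0144  0.      0.    ]
[-0.001  -0.0355  0.0549] [0.008 0.    0.   ] [0.0162 0.     0.    ] [-0.001  -0.0355  0.0478] [-0.0007  0.0495  0.0563] [-0.0142  0.      0.    ]
[-0.001  -0.038   0.0553] [0.0079 0.     0.    ] [0.0159 0.     0.    ] [-0.001  -0.038   0.0483] [-0.0007  0.047   0.0565] [-0.014  0.     0.   ]
```

The cell is held level, with its centre 4 mm off the TCP along tool −z and its bottom 49 mm below the TCP. I'll move to a viewing spot near the nest, high enough to clear the handle.

```bash
python3 -m crank '[[[1,10,-40,-20,0],[1,40,-70,-80,-0.1],[1,70,-86,-130,-0.2],[1,100,-86,-182,-0.3],[1,130,-86,-236,-0.4],[1,160,-86,-290,-0.45],[1,190,-86,-340,-0.5],[1,210,-86,-380,-0.527],[1,216,-86,-392,-0.527],[1,216,-86,-392,-0.527],[1,216,-86,-392,-0.527]]]'; python3 look.py wrist w5
```

```text
clock: 6.38
tool_pos: [0.5946, 0.0667, 0.2779]
orientation: [-90.0, -0.1, -173.3]
force: [-0.3, -0.3, -3.9]
opening: 0.0156
6.375 [0.5946 0.0667 0.2779] [-8.9970e+01 -7.0000e-02 -1.7329e+02] [-0.3 -0.3 -3.9] 0.0156 [ 25.  11.  -2.   0. -77. -18.]
```

View pics/w5.png

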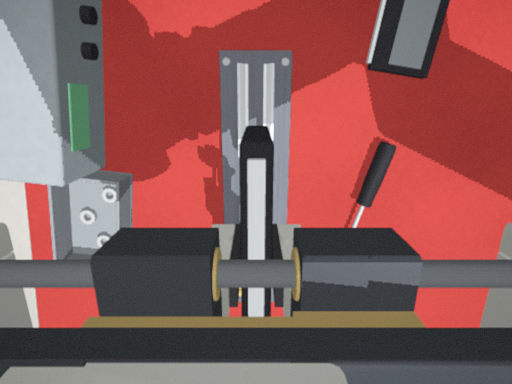

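```bash
python3 - <<'E'
from h import *
im=cv2.imread('pics/w5.png')[:,:,::-1]
crop('wrist',im,(212,42,90,110),'w5c.png',5.4)
E
```

```text
(no output)
```

View pics/w5c.png

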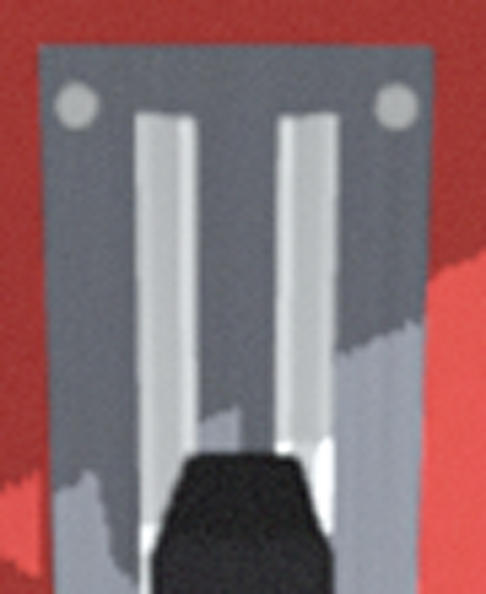

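```bash
python3 - <<'E'
from h import *
T=np.load('pics/w5.npy');s=lambda a:np.array(a)/5.4+[212,42]
def sh(l,px,z):
    P=onz('wrist',s(px),z,T);print(l,P.round(4).tolist());return P
yd=np.array([-np.sin(np.radians(6.8)),np.cos(np.radians(6.8)),0])
L=sh('jawsouter',[[136,115],[337,115],[139,520],[331,440]],.047)
I=sh('inner',[[196,115],[277,115],[196,440],[275,440]],.037)
B=sh('base',[[38,45],[433,45],[55,592],[415,592]],.012)
for P in(L,I,B):
  print('width',np.linalg.norm(P[0]-P[1]),'yaws',[np.degrees(np.arctan2(*(P[i+2]-P[i])[1::-1])) .round(2) for i in(0,1)])
  m=(P[0]+P[1])/2; m2=(P[2]+P[3])/2;print(m.round(4),'nest if end at 60:',(m+.06*yd).round(4), 'at100',(m+.1*yd).round(4))
E
```

```text
jawsouter [[0.6326, -0.048, 0.047], [0.5861, -0.0535, 0.047], [0.6224, 0.0454, 0.047], [0.5775, 0.0204, 0.047]]
inner [[0.619, -0.0506, 0.037], [0.5998, -0.0529, 0.037], [0.6106, 0.0251, 0.037], [0.5909, 0.0228, 0.037]]
base [[0.6609, -0.0645, 0.012], [0.5628, -0.0761, 0.012], [0.6447, 0.0723, 0.012], [0.5469, 0.0608, 0.012]]
width 0.04685443734236209 yaws [np.float64(96.21), np.float64(96.6)]
[ 0.6093 -0.0508  0.047 ] nest if end at 60: [0.6022 0.0088 0.047 ] at100 [0.5975 0.0485 0.047 ]
width 0.019336796038288567 yaws [np.float64(96.35), np.float64(96.77)]
[ 0.6094 -0.0517  0.037 ] nest if end at 60: [0.6023 0.0078 0.037 ] at100 [0.5976 0.0476 0.037 ]
width 0.09873756903121471 yaws [np.float64(96.72), np.float64(96.64)]
[ 0.6118 -0.0703  0.012 ] nest if end at 60: [ 0.6047 -0.0107  0.012 ] at100 [0.6   0.029 0.012]
```

The nest centre comes out at (0.602, 0.008) with yaw 6.7° by both cameras. The TCP is within 1 mm across. Next I shift along the nest and descend to just above the jaws.

```bash
python3 -m crank '[[[1,0,0,30,0],[1,0,0,63,0],[1,0,40,63,0],[1,0,95,63,0],[1,0,140,63,0],[1,0,163,63,0],[1,0,163,63,0],[1,0,163,63,0]]]'; python3 look.py wrist w6 200 60 120 180 3.3; python3 look.py side s6 130 130 150 110 5;python3 look.py top t6 150 120 140 80 5
```

```text
clock: 7.42
tool_pos: [0.6032, 0.0045, 0.1169]
orientation: [-90.0, 0.1, -173.3]
force: [0.2, 0.1, -3.0]
opening: 0.0159
7.425 [0.6032 0.0045 0.1169] [-8.9990e+01  1.0000e-01 -1.7328e+02] [ 0.2  0.1 -3. ] 0.0159 [ 19.  18. -15.   0. -57. -12.]
7.475 [0.6034 0.0048 0.1173] [-9.0010e+01  1.5000e-01 -1.7326e+02] [ 1.1  0.1 -2.2] 0.016 [ 19.  18. -15.   0. -57. -12.]
7.525 [0.6033 0.0049 0.1173] [-9.0010e+01  1.6000e-01 -1.7326e+02] [ 0.3  0.9 -3.6] 0.0161 [ 19.  18. -15.   0. -57. -12.]
```

View pics/w6c.png

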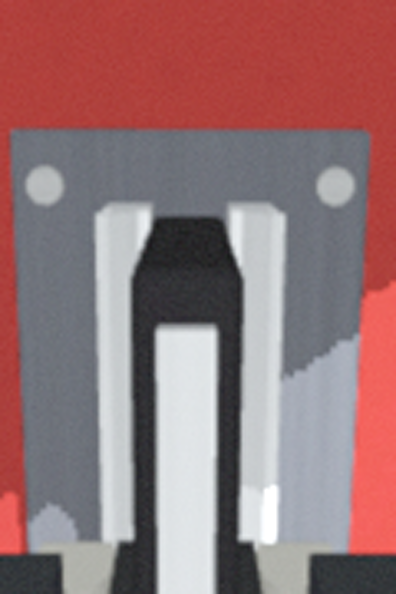

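View pics/s6c.png

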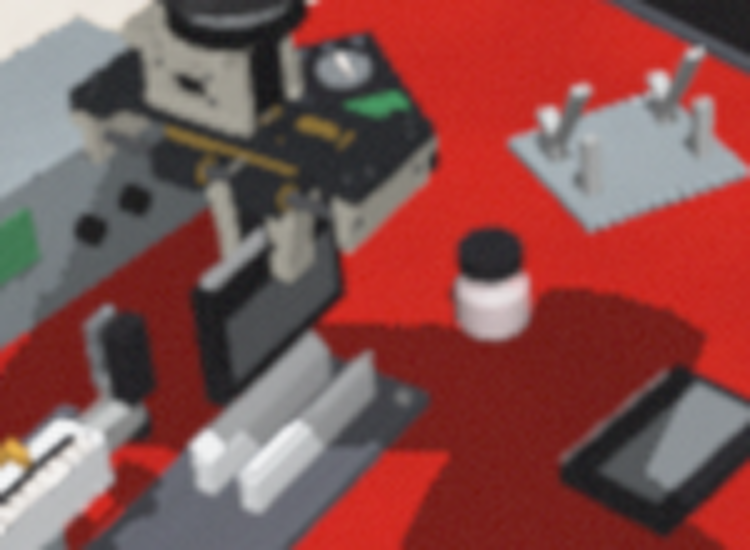

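The cell's lower end (crop cols 153–225) is centred between the jaws (97–283). Lowering it in.

```bash
python3 -m crank '[[[1,0,15,0,0],[1,0,30,0,0],[1,0,40,0,0],[1,0,48,0,0],[1,0,53,0,0],[1,0,53,0,0],[1,0,53,0,0]]]'; python3 look.py wrist w7 200 60 120 180 3.3;  python3 look.py side s7 130 130 150 110 5
```

```text
clock: 8.45
tool_pos: [0.6026, 0.0051, 0.063]
orientation: [-90.0, 0.0, -173.2]
force: [0.1, -0.4, -3.3]
opening: 0.0159
8.45 [0.6026 0.0051 0.063 ] [-9.0000e+01  4.0000e-02 -1.7324e+02] [ 0.1 -0.4 -3.3] 0.0159 [ 19.  21. -19.   0. -51. -12.]
8.5 [0.6025 0.0051 0.0631] [-9.0000e+01  4.0000e-02 -1.7323e+02] [-0.5 -0.6 -3.8] 0.0161 [ 19.  21. -19.   0. -51. -12.]
```

View pics/s7c.png

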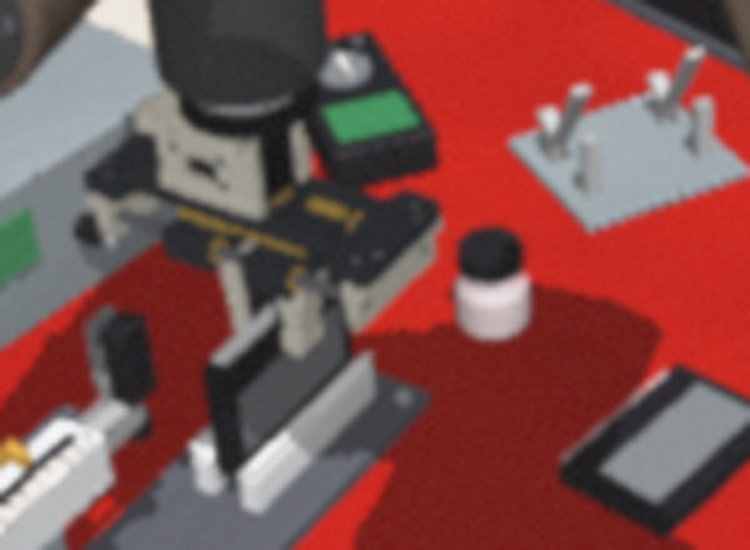

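View pics/w7c.png

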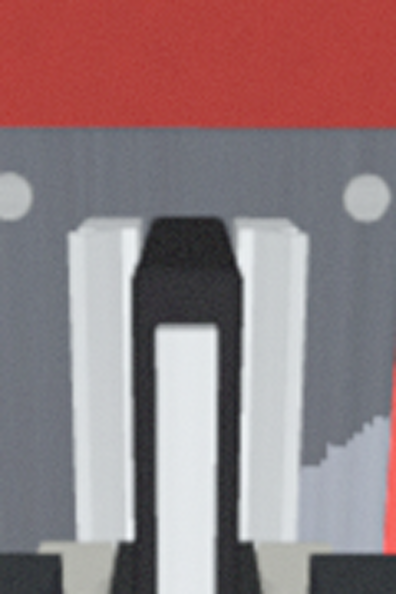

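In the wrist crop the cell sits between the jaws with its end flush with theirs. Its weight is still carried (−3.3 N), so I'll lower a few mm to find the floor.

```bash
for i in 1; do python3 -m crank '[[[1,0,2,0,0],[1,0,2,0,0],[1,0,2,0,0]]]'; done; python3 -m crank '[[[1,0,2,0,0],[1,0,2,0,0],[1,0,2,0,0]]]'
```

```text
clock: 8.93
tool_pos: [0.6022, 0.005, 0.0607]
orientation: [-90.0, 0.0, -173.2]
force: [-0.7, -0.1, -2.9]
opening: 0.0159
clock: 9.3
tool_pos: [0.6022, 0.005, 0.0586]
orientation: [-90.0, -0.0, -173.2]
force: [-0.6, -0.4, -3.6]
opening: 0.0157
```

```bash
python3 -m crank '[[[1,0,2,0,0],[1,0,2,0,0],[1,0,2,0,0]]]'; python3 look.py side s8 150 170 80 60 8;python3 look.py wrist w8 200 60 120 180 3.3
```

```text
clock: 9.68
tool_pos: [0.6022, 0.005, 0.0566]
orientation: [-90.0, -0.0, -173.2]
force: [0.1, 0.2, -3.2]
opening: 0.0158
9.675 [0.6022 0.005  0.0566] [ -90.     -0.   -173.24] [ 0.1  0.2 -3.2] 0.0158 [ 19.  21. -19.   0. -50. -12.]
9.725 [0.6022 0.0051 0.0567] [ -90.      0.   -173.24] [-0.2  0.1 -4.2] 0.0156 [ 19.  21. -19.  -0. -50. -12.]
```

View pics/s8c.png

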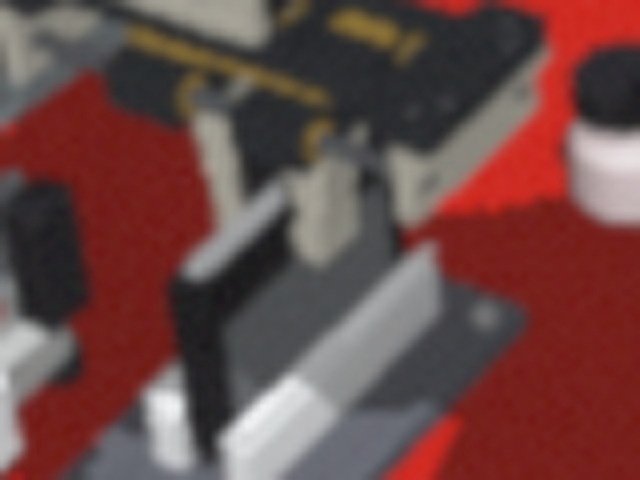

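View pics/w8c.png

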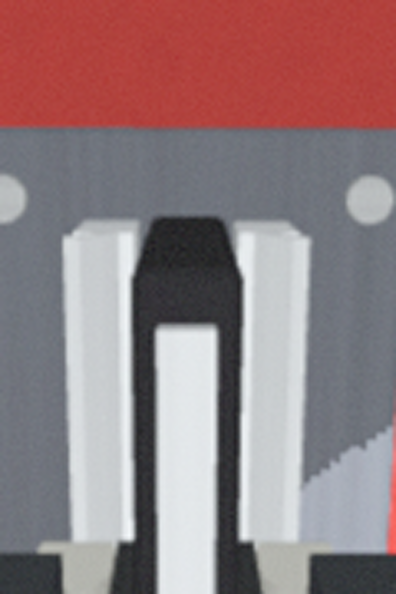

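```bash
python3 -m crank '[[[1,0,2,0,0],[1,0,2,0,0],[1,0,2,0,0]]]';python3 -m crank '[[[1,0,1.5,0,0],[1,0,1.5,0,0],[1,0,1.5,0,0]]]'
```

```text
clock: 10.15
tool_pos: [0.6022, 0.005, 0.0547]
orientation: [-90.0, 0.0, -173.2]
force: [0.4, 0.1, -4.0]
opening: 0.0162
clock: 10.52
tool_pos: [0.6022, 0.0051, 0.0532]
orientation: [-90.0, 0.0, -173.2]
force: [0.0, 0.1, -4.0]
opening: 0.0159
```

```bash
python3 look.py side s9 150 170 80 60 8; python3 - <<'E'
from h import *
n=np.array([.6023,.008,0]);x=np.array([.9933,.116,0]);y=np.array([-.116,.9933,0])
for z in(.095,.097,.099,.101,.103,.105):
  P=[n+x*a+y*.0608+[0,0,z] for a in(-.008,.008)]+[n-.008*x+.0608*y+[0,0,z-.085]]
  print(z,((proj('side',P)-[150,170])*8).round(0).tolist())
E
```

```text
10.525 [0.6022 0.0051 0.0532] [ -90.      0.   -173.24] [ 0.   0.1 -4. ] 0.0159 [ 19.  21. -19.   0. -49. -12.]
0.095 [[190.0, 305.0], [154.0, 291.0], [217.0, 481.0]]
0.097 [[190.0, 301.0], [153.0, 287.0], [216.0, 477.0]]
0.099 [[189.0, 297.0], [152.0, 282.0], [216.0, 473.0]]
0.101 [[188.0, 292.0], [152.0, 278.0], [215.0, 469.0]]
0.103 [[188.0, 288.0], [151.0, 274.0], [214.0, 465.0]]
0.105 [[187.0, 284.0], [150.0, 269.0], [214.0, 461.0]]
```

View pics/s9c.png

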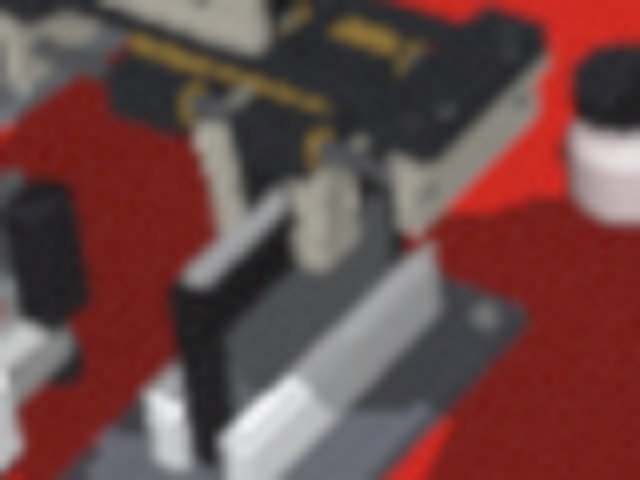

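```bash
python3 - <<'E'
from h import *
n=np.array([.6023,.008,0]);x=np.array([.9933,.116,0]);y=np.array([-.116,.9933,0])
pr=lambda a,b,z:((proj('side',n+x*a+y*b+[0,0,z])-[150,170])*8).round(0).tolist()[0]
print('jaw end far(+x) outer/in top',pr(.023,.06,.047),pr(.0105,.06,.037),'near in, outer',pr(-.0105,.06,.037),pr(-.023,.06,.047), 'neg end near outer',pr(-.023,-.06,.047))
print('jaw bottoms', pr(.0235,.06,.012),pr(-.0105,.06,.012))
for yy in(.0608,.055,.05): print(yy,[pr(-.008,yy,z) for z in(.095,.1,.105)],[pr(.008,yy,z) for z in(.095,.1,.105)])
E
```

```text
jaw end far(+x) outer/in top [138.0, 377.0] [169.0, 409.0] near in, outer [216.0, 427.0] [241.0, 418.0] neg end near outer [429.0, 231.0]
jaw bottoms [149.0, 447.0] [223.0, 478.0]
0.0608 [[190.0, 305.0], [189.0, 294.0], [187.0, 284.0]] [[154.0, 291.0], [152.0, 280.0], [150.0, 269.0]]
0.055 [[200.0, 296.0], [199.0, 285.0], [197.0, 274.0]] [[164.0, 282.0], [162.0, 271.0], [160.0, 260.0]]
0.05 [[209.0, 288.0], [207.0, 277.0], [205.0, 266.0]] [[172.0, 274.0], [171.0, 263.0], [169.0, 252.0]]
```

Both cameras put the cell near the floor and 1–6 mm towards −y. I'll shift it 3 mm towards +y and keep lowering by the force reading.

```bash
python3 -m crank '[[[1,0,1,-3,0],[1,0,1,-3,0],[1,0,1,-3,0]]]';python3 -m crank '[[[1,0,1,0,0],[1,0,1,0,0]]]';python3 -m crank '[[[1,0,1,0,0],[1,0,1,0,0]]]'
```

```text
clock: 10.95
tool_pos: [0.6018, 0.0081, 0.0521]
orientation: [-90.0, -0.0, -173.2]
force: [0.8, -0.1, -2.9]
opening: 0.0158
clock: 11.2
tool_pos: [0.6018, 0.008, 0.051]
orientation: [-90.0, -0.0, -173.2]
force: [0.3, -1.0, -3.9]
opening: 0.0157
clock: 11.45
tool_pos: [0.6018, 0.008, 0.05]
orientation: [-90.0, -0.0, -173.2]
force: [1.2, 0.1, -3.5]
opening: 0.0161
```

```bash
python3 look.py side s10 160 180 60 60 9;python3 look.py wrist w10 200 60 120 180 3.3
```

```text
11.45 [0.6018 0.008  0.05  ] [-9.0000e+01 -1.0000e-02 -1.7324e+02] [ 1.2  0.1 -3.5] 0.0161 [ 19.  22. -20.  -0. -49. -13.]
11.5 [0.6018 0.008  0.0501] [-9.0000e+01 -1.0000e-02 -1.7324e+02] [-0.  -0.5 -3.3] 0.0156 [ 19.  22. -19.  -0. -49. -13.]
```

View pics/s10c.png

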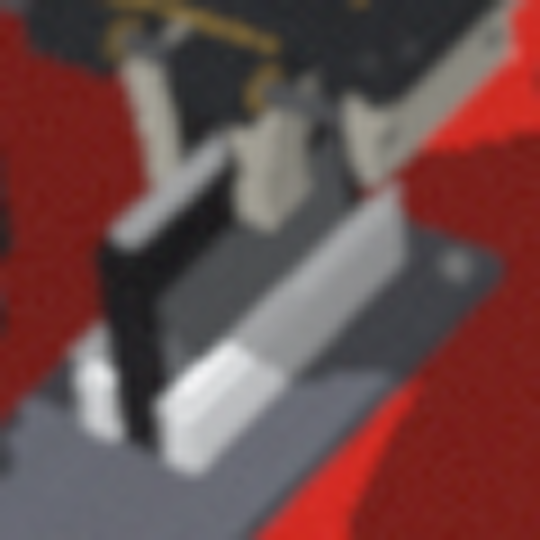

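View pics/w10c.png

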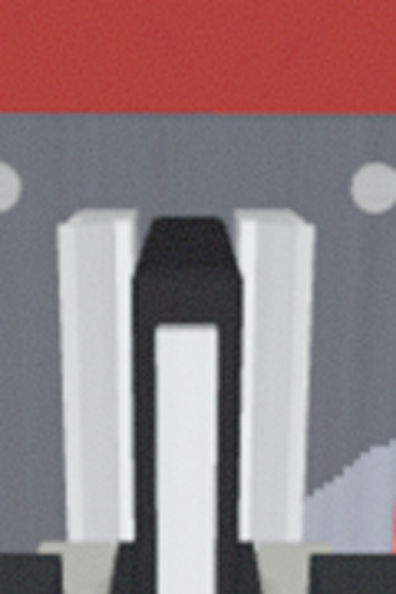

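```bash
python3 -m crank '[[[1,0,1,0,0],[1,0,1,0,0]]]';python3 -m crank '[[[1,0,1,0,0],[1,0,1,0,0]]]'
```

```text
clock: 11.8
tool_pos: [0.6018, 0.008, 0.0491]
orientation: [-90.0, -0.0, -173.2]
force: [0.0, -0.3, -3.5]
opening: 0.0154
clock: 12.05
tool_pos: [0.6018, 0.008, 0.0481]
orientation: [-90.0, -0.0, -173.2]
force: [-0.2, -0.2, -3.5]
opening: 0.0154
```

```bash
python3 - <<'E'
from h import *
C,K=cam('wrist',np.eye(4))
def t(uv,y):
    d=C[:3,:3]@np.linalg.inv(K)@[uv[0],uv[1],1];return (C[:3,3]+d*(y-C[1,3])/d[1])
im=cv2.imread('pics/w10.png');g=im[:,:,2].astype(int)
print('col256 red rows118-165',g[118:166,256].tolist())
for r in(128,134,140,146,152):print(r,g[r,232:282].tolist())
for yy in(-.03,-.035,-.04,-.045,-.05):print(yy,[t((256.5,r),yy)[2].round(4) for r in(140,142,144)],[t((256.5,r),yy+.085)[2].round(4) for r in(125,126,127)])
E
```

```text
col256 red rows118-165 [109, 111, 111, 111, 108, 112, 112, 85, 43, 36, 41, 48, 39, 39, 31, 41, 44, 39, 38, 37, 40, 40, 40, 46, 52, 50, 45, 51, 47, 51, 57, 52, 50, 48, 52, 50, 54, 53, 52, 58, 130, 175, 214, 226, 227, 227, 226, 227]
128 [196, 196, 204, 222, 229, 230, 231, 211, 175, 140, 117, 113, 111, 76, 43, 44, 41, 37, 42, 35, 46, 38, 35, 30, 41, 38, 38, 42, 37, 43, 39, 37, 40, 43, 29, 45, 79, 107, 124, 149, 178, 220, 232, 231, 230, 215, 198, 197, 197, 196]
134 [198, 196, 196, 221, 230, 230, 229, 213, 174, 147, 117, 73, 48, 44, 40, 36, 43, 44, 40, 38, 40, 37, 42, 39, 44, 38, 42, 41, 33, 38, 41, 37, 43, 40, 41, 33, 36, 43, 100, 149, 192, 223, 229, 230, 229, 212, 198, 196, 195, 197]
140 [196, 197, 197, 221, 232, 231, 232, 222, 171, 86, 43, 35, 37, 43, 42, 41, 42, 38, 33, 44, 42, 43, 37, 43, 40, 37, 38, 38, 42, 41, 38, 39, 40, 35, 44, 44, 29, 37, 37, 65, 167, 221, 232, 230, 230, 209, 196, 198, 196, 197]
146 [196, 196, 197, 218, 228, 232, 231, 173, 72, 41, 48, 50, 51, 51, 51, 48, 53, 55, 48, 53, 55, 54, 52, 56, 47, 57, 49, 46, 52, 49, 54, 50, 51, 56, 56, 49, 52, 55, 49, 45, 47, 114, 214,
[... 196 characters left out ...]
 60, 54, 44, 42, 116, 214, 230, 225, 205, 196, 199, 196, 199]
-0.03 [np.float64(0.0574), np.float64(0.0564), np.float64(0.0554)] [np.float64(0.0573), np.float64(0.0565), np.float64(0.0558)]
-0.035 [np.float64(0.058), np.float64(0.0571), np.float64(0.0561)] [np.float64(0.0577), np.float64(0.057), np.float64(0.0562)]
-0.04 [np.float64(0.0587), np.float64(0.0578), np.float64(0.0568)] [np.float64(0.0582), np.float64(0.0574), np.float64(0.0567)]
-0.045 [np.float64(0.0594), np.float64(0.0585), np.float64(0.0576)] [np.float64(0.0586), np.float64(0.0579), np.float64(0.0572)]
-0.05 [np.float64(0.0601), np.float64(0.0592), np.float64(0.0583)] [np.float64(0.059), np.float64(0.0583), np.float64(0.0577)]
```

Force still shows the full weight, so it is not on the floor yet. I'll keep going 1 mm at a time.

```bash
python3 -m crank '[[[1,0,1,0,0],[1,0,1,0,0]]]';python3 -m crank '[[[1,0,1,0,0],[1,0,1,0,0]]]'
```

```text
clock: 12.3
tool_pos: [0.6018, 0.008, 0.0471]
orientation: [-90.0, -0.0, -173.2]
force: [-0.2, -0.5, -3.1]
opening: 0.0155
clock: 12.55
tool_pos: [0.602, 0.0081, 0.0471]
orientation: [-90.0, 0.0, -173.2]
force: [-3.0, -0.1, 5.7]
opening: 0.0157
```

```bash
python3 look.py side s11 165 185 55 50 12;python3 look.py wrist w11
```

```text
12.55 [0.602  0.0081 0.0471] [-8.9990e+01  3.0000e-02 -1.7322e+02] [-3.  -0.1  5.7] 0.0157 [ 19.  22. -20.   0. -49. -13.]
12.6 [0.602 0.008 0.047] [-8.9990e+01  4.0000e-02 -1.7322e+02] [-3.1  1.1  5.5] 0.0156 [ 19.  22. -20.   0. -49. -13.]
```

View pics/s11c.png

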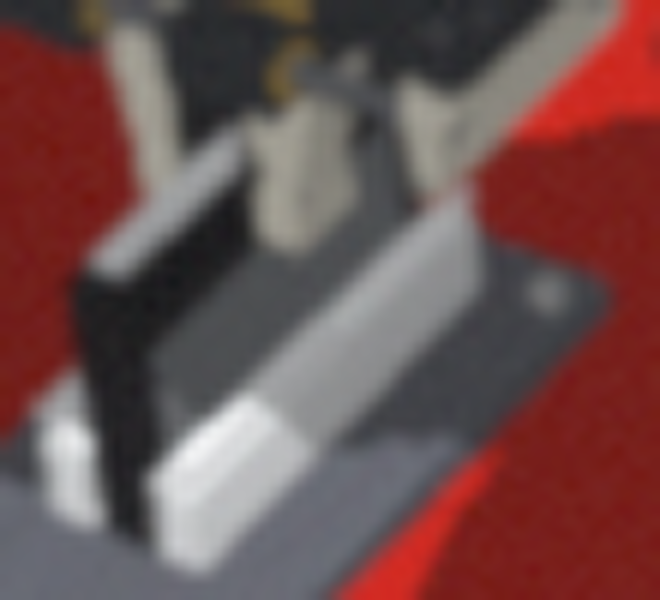

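View pics/w11.png

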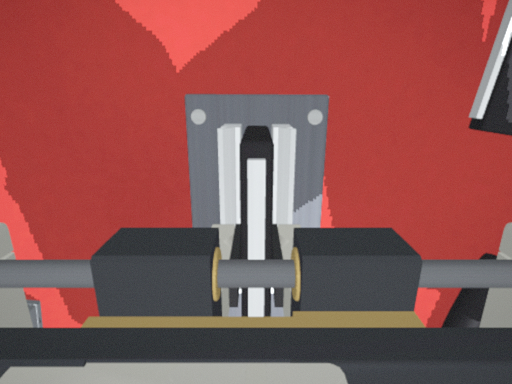

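```bash
python3 - <<'E'
from h import *
T=np.load('pics/w11.npy')
for z in(0,.01,.013,.02):
  P=[(T@[a,-z,b,1])[:3] for a in(.009,.02,) for b in(-.0095,.0095)]
  print('up',z,((proj('side',P)-[165,185])*12).round(0).tolist())
# base/jaws check: bench-level features; jaw top
n=np.array([.6023,.008,0]);x=np.array([.9933,.116,0]);y=np.array([-.116,.9933,0])
pr=lambda a,b,z:((proj('side',n+x*a+y*b+[0,0,z])-[165,185])*12).round(0).tolist()[0]
print('near jaw neg end outer top',pr(-.023,-.06,.047),'pos end',pr(-.023,.06,.047),'base corner -x,-y',pr(-.05,-.08,.012),pr(-.05,-.08,0))
# same point from three cams: gauge base corner
E
python3 - <<'E'
import sys;sys.path.insert(0,'.')
from h import *
T=np.load('pics/w11.npy');T5=np.load('pics/w5.npy')
print(onz('wrist',[[186,96],[327,96]],.012,T).round(4),onz('wrist',[[219,50.5],[292,50.5]],.012,T5).round(4))
print('side corner',onz('side',np.array([[605,297]])/12+[165,185],.012).round(4),'top',onz('top',np.array([[612,75],[628,198]])/5+[125,130],.012).round(4))
tri([('top',np.array([628,198])/5+[125,130],None),('side',np.array([605,297])/12+[165,185],None)])
tri([('wrist',np.array([327,96]),T),('side',np.array([605,297])/12+[165,185],None)])
tri([('wrist',np.array([327,96]),T),('wrist',np.array([292,50.5]),T5)])
tri([('wrist',np.array([186,96]),T),('wrist',np.array([219,50.5]),T5)])
E
```

```text
up 0 [[258.0, 307.0], [303.0, 263.0], [295.0, 321.0], [339.0, 277.0]]
up 0.01 [[254.0, 277.0], [299.0, 233.0], [291.0, 291.0], [336.0, 246.0]]
up 0.013 [[253.0, 267.0], [298.0, 223.0], [290.0, 281.0], [335.0, 237.0]]
up 0.02 [[250.0, 246.0], [295.0, 202.0], [287.0, 260.0], [332.0, 215.0]]
near jaw neg end outer top [463.0, 166.0] pos end [181.0, 447.0] base corner -x,-y [604.0, 259.0] [607.0, 294.0]
[[ 0.6599 -0.0641  0.012 ]
 [ 0.5642 -0.0756  0.012 ]] [[ 0.6609 -0.0643  0.012 ]
 [ 0.563  -0.0759  0.012 ]]
side corner [[ 0.552  -0.0659  0.012 ]] top [[ 0.6568 -0.0636  0.012 ]
 [ 0.5609 -0.0749  0.012 ]]
tri [ 0.5618 -0.0751  0.0007] [[0.1, 0.2], [-0.3, -0.0]]
tri [ 0.5615 -0.076   0.    ] [[0.1, -0.1], [-0.0, 0.0]]
tri [ 0.563  -0.076   0.0083] [[0.6, -0.5], [-0.3, 0.3]]
tri [ 0.6608 -0.0643  0.0097] [[-0.5, -0.4], [0.3, 0.2]]
```

The force jumped by about 9 N, so something touched. The views agree that the cell bottom is at the base surface. Opening slightly, then looking.

```bash
python3 -m crank '[[[0.55,0,0,0,0],[0.4,0,0,0,0],[0.2,0,0,0,0]]]';python3 look.py side s12 165 185 55 50 12;python3 look.py wrist w12 200 60 120 180 3.3
```

```text
clock: 13.02
tool_pos: [0.602, 0.0081, 0.0461]
orientation: [-90.0, 0.0, -173.2]
force: [0.7, -0.4, -0.5]
opening: 0.0311
13.025 [0.602  0.0081 0.0461] [-9.0000e+01  1.0000e-02 -1.7324e+02] [ 0.7 -0.4 -0.5] 0.0311 [ 19.  22. -20.   0. -48. -13.]
13.075 [0.602  0.008  0.0461] [-9.0000e+01  1.0000e-02 -1.7324e+02] [-0.6  0.2  0.3] 0.0331 [ 19.  22. -20.   0. -48. -13.]
```

View pics/s12c.png

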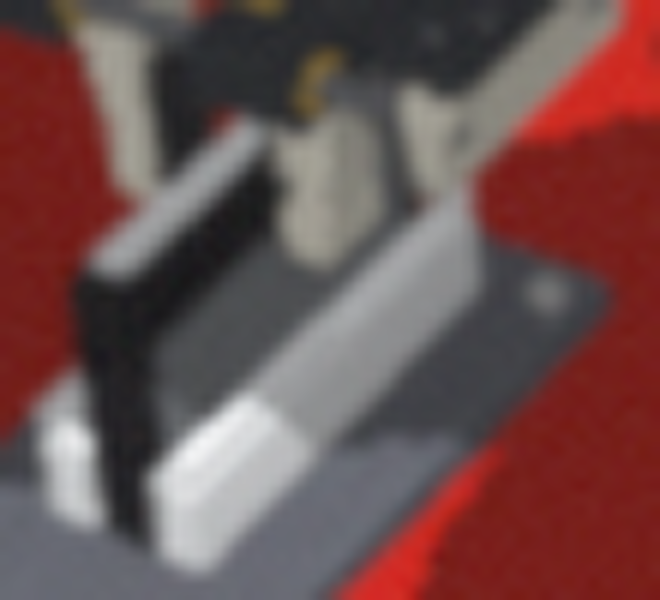

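View pics/w12c.png

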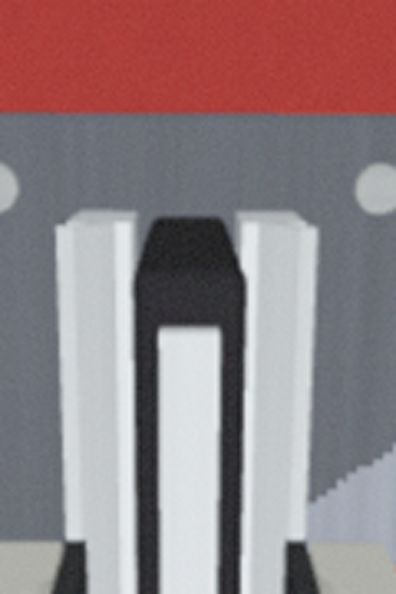

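The cell stayed put when released and the force is now 0, so it stands on the floor. Backing straight up.

```bash
python3 -m crank '[[[0.1,0,0,0,0],[0,0,-30,0,0],[0,0,-80,0,0],[0,0,-140,0,0],[0,0,-200,0,0],[0,0,-230,0,0],[0,0,-230,0,0],[0,0,-230,0,0]]]';python3 look.py side s13 80 140 160 120 5;python3 look.py wrist w13;python3 look.py top t13 130 120 130 70 6
```

```text
clock: 14.12
tool_pos: [0.6013, 0.0081, 0.2753]
orientation: [-90.0, -0.1, -173.2]
force: [0.6, -0.1, -1.3]
opening: 0.0439
14.125 [0.6013 0.0081 0.2753] [-9.0020e+01 -6.0000e-02 -1.7325e+02] [ 0.6 -0.1 -1.3] 0.0439 [ 19.  11.  -2.  -0. -76. -13.]
14.175 [0.6012 0.008  0.2749] [-9.0000e+01 -1.1000e-01 -1.7325e+02] [-0.9 -0.5  0.5] 0.044 [ 19.  12.  -2.  -0. -76. -13.]
14.225 [0.6012 0.0079 0.2747] [-8.9990e+01 -1.4000e-01 -1.7325e+02] [ 0.2 -0.1 -0.4] 0.0439 [ 19.  12.  -2.  -0. -76. -13.]
```

View pics/s13c.png

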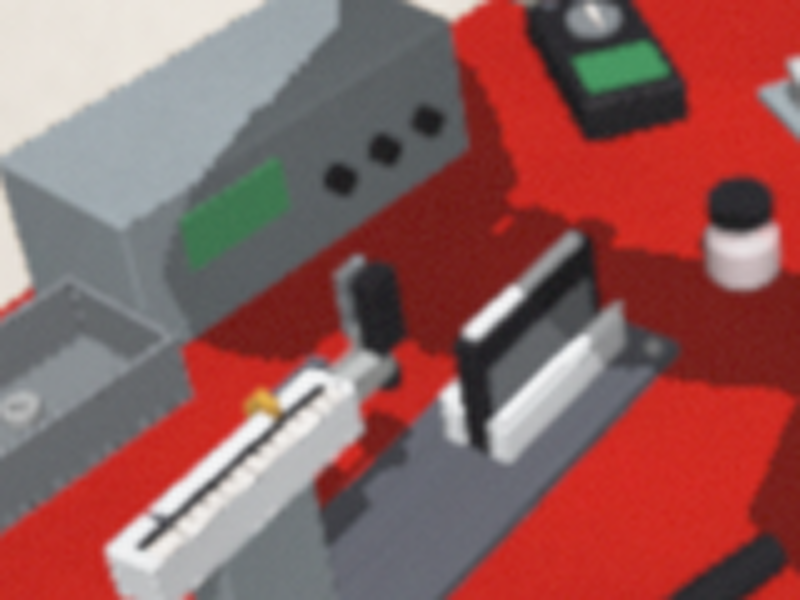

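View pics/w13.png

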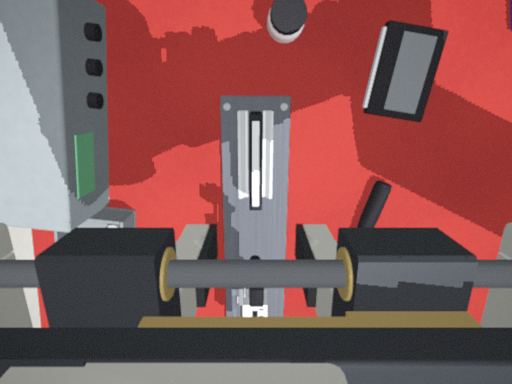

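View pics/t13c.png

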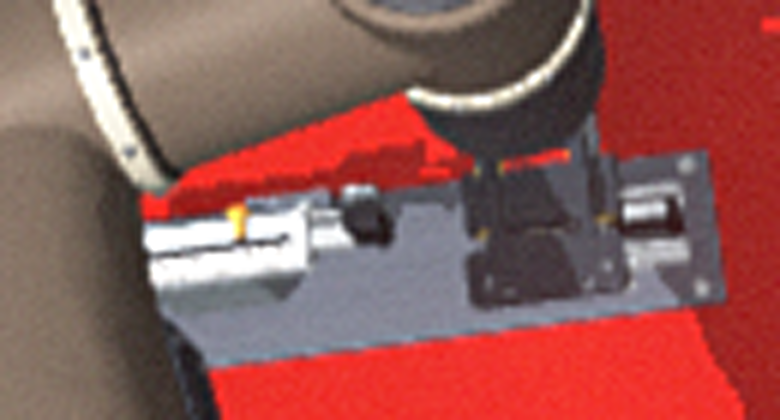

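The cell stands upright in the nest (side crop 465–590, 230–450), with the strip on top. The handle is at side crop (378,300). Next I move the camera over the sleeve to measure handle, pointer and rider.

```bash
python3 -m crank '[[[0,0,0,-50,0],[0,0,0,-110,0],[0,0,0,-170,0],[0,0,0,-220,0],[0,0,0,-255,0],[0,0,0,-255,0],[0,0,0,-255,0],[0,0,0,-255,0]]]';python3 look.py wrist w14
```

```text
clock: 15.28
tool_pos: [0.572, 0.2602, 0.276]
orientation: [-90.0, -0.0, -173.3]
force: [-0.4, -0.9, 1.0]
opening: 0.0437
15.275 [0.572  0.2602 0.276 ] [-8.998e+01 -2.000e-02 -1.733e+02] [-0.4 -0.9  1. ] 0.0437 [ 42.  14.   1.   0. -77. -36.]
```

View pics/w14.png

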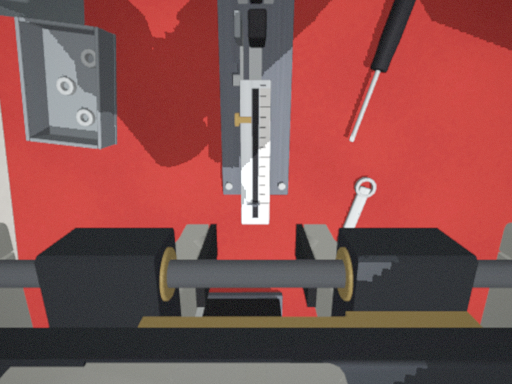

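```bash
python3 - <<'E'
from h import *
im=cv2.imread('pics/w14.png')[:,:,::-1]
crop('wrist',im,(225,70,60,80),'w14c.png',7.5)
crop('wrist',im,(225,150,60,80),'w14d.png',7.5)
crop('wrist',im,(215,0,80,80),'w14e.png',7.5)
E
```

```text
(no output)
```

View pics/w14c.png

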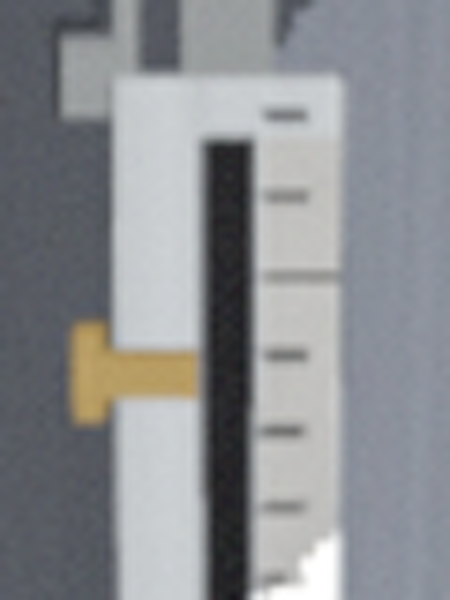

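View pics/w14d.png

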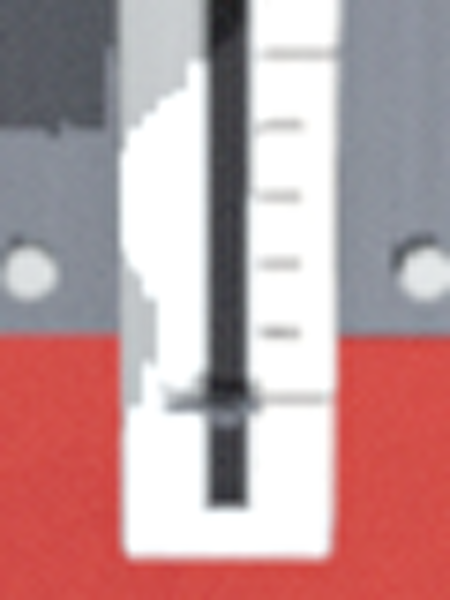

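View pics/w14e.png

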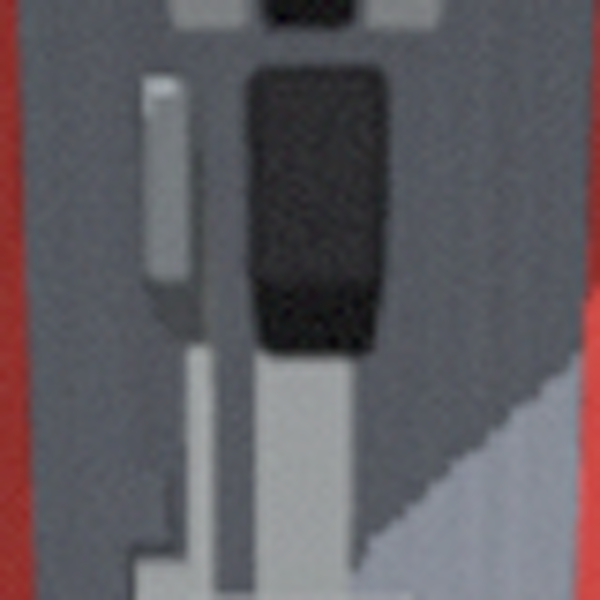

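```bash
python3 - <<'E'
from h import *
T=np.load('pics/w14.npy')
yd=np.array([-.116,.9933,0]);n=np.array([.6018,.008,0]);xd=np.array([.9933,.116,0])
def q(l,px,z):
    P=onz('wrist',[px],z,T)[0];print(l,z,P.round(4),'nest x,y',((P-n)@xd).round(4),((P-n)@yd).round(4));return (P-n)@yd
for dz in(0,-.006,-.012):
    a=q('pointer',(225+226/7.5,150+398/7.5),.157+dz);b=q('rider',(225+200/7.5,70+374/7.5),.157+dz);print('ext',a-b)
    t=[q('tick',(260,v),.148+dz) for v in(203.1,156.9,106.7)];print('ticks',t[0]-t[1],t[0]-t[2])
    q('sleeve L',(225+115/7.5,70+75/7.5),.148+dz);q('sleeve R',(225+342/7.5,70+75/7.5),.148+dz)
    q('handle top +y edge L',(215+255/7.5,272/7.5),.19+dz);q('R',(215+385/7.5,272/7.5),.19+dz);q('handle -y edge mid',(215+318/7.5,68/7.5),.19+dz)
    q('paddle L far',(215+142/7.5,80/7.5),.19+dz);q('paddle +y',(215+165/7.5,282/7.5),.19+dz)
E
```

```text
pointer 0.157 [0.5704 0.2888 0.157 ] nest x,y 0.0014 0.2826
rider 0.157 [0.5837 0.2046 0.157 ] nest x,y 0.0048 0.1974
ext 0.0851504836488525
tick 0.148 [0.5648 0.2914 0.148 ] nest x,y -0.0039 0.2858
tick 0.148 [0.5709 0.2414 0.148 ] nest x,y -0.0036 0.2354
tick 0.148 [0.577  0.1917 0.148 ] nest x,y -0.0033 0.1854
ticks 0.050392180179912566 0.10039618745628731
sleeve L 0.148 [0.5987 0.1693 0.148 ] nest x,y 0.0157 0.1606
sleeve R 0.148 [0.5699 0.1659 0.148 ] nest x,y -0.0134 0.1606
handle top +y edge L 0.19 [0.5931 0.1374 0.19  ] nest x,y 0.0063 0.1296
R 0.19 [0.5793 0.1358 0.19  ] nest x,y -0.0075 0.1296
handle -y edge mid 0.19 [0.5887 0.1174 0.19  ] nest x,y -0.0003 0.1102
paddle L far 0.19 [0.6068 0.1207 0.19  ] nest x,y 0.018 0.1114
paddle +y 0.19 [0.6025 0.1395 0.19  ] nest x,y 0.016 0.1306
pointer 0.151 [0.5702 0.2909 0.151 ] nest x,y 0.0014 0.2847
rider 0.151 [0.5837 0.2051 0.151 ] nest x,y 0.0049 0.1978
ext 0.08683719006318216
tick 0.142 [0.5645 0.2935 0.142 ] nest x,y -0.0039 0.2879
tick 0.142 [0.5707 0.2425 0.142 ] nest x,y -0.0037 0.2365
tick 0.142 [0.5769 0.1919 0.142 ] nes
[... 690 characters left out ...]
 0.2956 0.136 ] nest x,y -0.004 0.29
tick 0.13599999999999998 [0.5705 0.2436 0.136 ] nest x,y -0.0038 0.2377
tick 0.13599999999999998 [0.5768 0.1921 0.136 ] nest x,y -0.0035 0.1857
ticks 0.05233096409641827 0.10425882076216547
sleeve L 0.13599999999999998 [0.5994 0.1688 0.136 ] nest x,y 0.0162 0.16
sleeve R 0.13599999999999998 [0.5694 0.1653 0.136 ] nest x,y -0.0139 0.16
handle top +y edge L 0.178 [0.5935 0.1354 0.178 ] nest x,y 0.0066 0.1275
R 0.178 [0.5791 0.1337 0.178 ] nest x,y -0.0079 0.1275
handle -y edge mid 0.178 [0.589  0.1145 0.178 ] nest x,y -0.0004 0.1073
paddle L far 0.178 [0.6079 0.1179 0.178 ] nest x,y 0.0188 0.1085
paddle +y 0.178 [0.6034 0.1376 0.178 ] nest x,y 0.0166 0.1286
```

```bash
python3 - <<'E'
from h import *
im=cv2.imread('pics/w13.png')[:,:,::-1]
crop('wrist',im,(225,90,65,125),'w13c.png',4.7)
E
```

```text
(no output)
```

View pics/w13c.png

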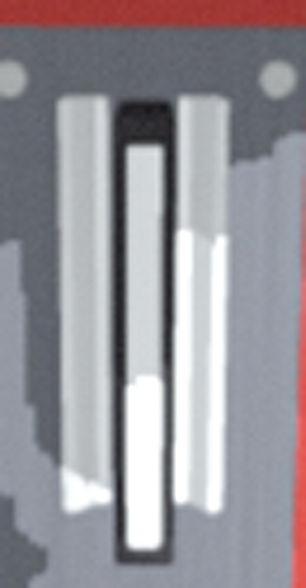

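```bash
python3 - <<'E'
from h import *
T=np.load('pics/w13.npy')
yd=np.array([-.116,.9933,0]);n=np.array([.6018,.008,0]);xd=np.array([.9933,.116,0])
s=lambda c,r:(225+c/4.7,90+r/4.7)
def q(l,px,z):
    P=onz('wrist',[px],z,T)[0];print(l,z,'x,y',((P-n)@xd).round(4),((P-n)@yd).round(4))
for z in(.085,.09,.097,.103):q('top near L',s(116,563),z);q('top near R',s(172,563),z);q('top far',s(144,132),z)
q('bottom far',s(144,100),.012);q('strip far',s(144,145),.097);q('strip near',s(144,550),.097)
for z in(.04,.047):q('jaw far',s(85,95),z);q('jaw near',s(85,510),z);q('jaw L',s(57,100),z);q('jaw R',s(230,100),z)
E
```

```text
top near L 0.085 x,y 0.0079 0.0629
top near R 0.085 x,y -0.0076 0.0629
top far 0.085 x,y 0.0004 -0.0535
top near L 0.09 x,y 0.0078 0.0611
top near R 0.09 x,y -0.0075 0.061
top far 0.09 x,y 0.0004 -0.0538
top near L 0.097 x,y 0.0077 0.0584
top near R 0.097 x,y -0.0073 0.0584
top far 0.097 x,y 0.0004 -0.0543
top near L 0.103 x,y 0.0076 0.0561
top near R 0.103 x,y -0.0071 0.0561
top far 0.103 x,y 0.0005 -0.0547
bottom far 0.012 x,y 0.0003 -0.0581
strip far 0.097 x,y 0.0004 -0.0512
strip near 0.097 x,y 0.0002 0.0547
jaw far 0.04 x,y 0.017 -0.0607
jaw near 0.04 x,y 0.0182 0.0626
jaw L 0.04 x,y 0.0249 -0.0593
jaw R 0.04 x,y -0.0239 -0.0594
jaw far 0.047 x,y 0.0167 -0.061
jaw near 0.047 x,y 0.0179 0.0603
jaw L 0.047 x,y 0.0245 -0.0596
jaw R 0.047 x,y -0.0235 -0.0597
```

Ticks read 50.4 and 100.4 mm apart, and the handle is at y=0.120, so the geometry agrees. The rider corresponds to an extension of about 87 mm. The cell is at x≈0, y≈+2 mm. Moving over the handle.

```bash
python3 -m crank '[[[-0.27,-1,0,50,0],[-0.27,-3,0,100,0],[-0.27,-3,0,134,0],[-0.27,-3,0,134,0],[-0.27,-3,40,134,0],[-0.27,-3,85,134,0],[-0.27,-3,85,134,0],[-0.27,-3,85,134,0]]]';python3 look.py wrist w15;python3 look.py side s15 90 140 130 110 6
```

```text
clock: 16.32
tool_pos: [0.5917, 0.1288, 0.193]
orientation: [-90.0, 0.1, -173.2]
force: [-0.1, -0.4, 0.2]
opening: 0.0555
16.325 [0.5917 0.1288 0.193 ] [-8.9990e+01  1.2000e-01 -1.7322e+02] [-0.1 -0.4  0.2] 0.0555 [ 31.  14.  -9.   0. -66. -24.]
16.375 [0.5919 0.1291 0.1935] [ -90.03    0.18 -173.22] [-0.3  0.4  0.6] 0.0557 [ 31.  14.  -9.   0. -66. -24.]
```

View pics/w15.png

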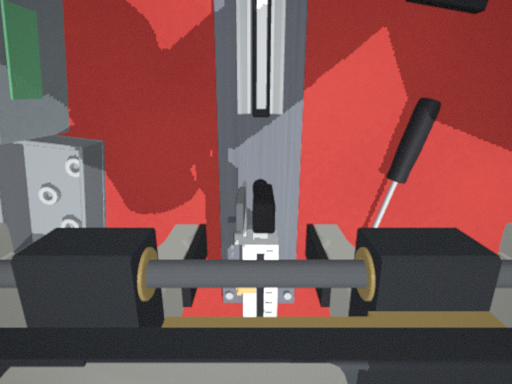

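View pics/s15c.png

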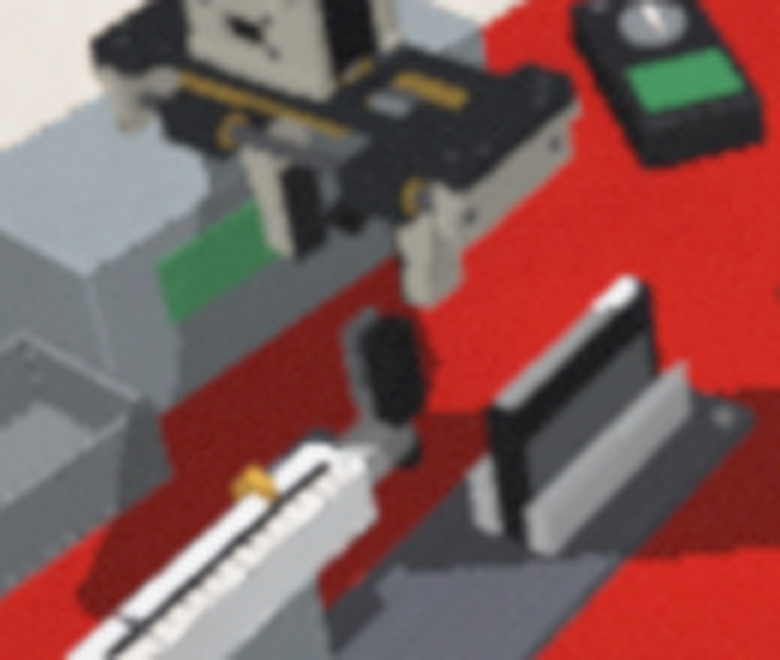

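```bash
python3 - <<'E'
from h import *
im=cv2.imread('pics/w15.png')[:,:,::-1]
crop('wrist',im,(215,165,85,85),'w15c.png',7)
T=np.load('pics/w15.npy')
yd=np.array([-.116,.9933,0]);n=np.array([.6018,.008,0]);xd=np.array([.9933,.116,0])
for y in(.109,.131):
  for x in(-.0075,.0065,.017):
    for z in (.19,.14):print(x,y,z,((proj('wrist',n+xd*x+yd*y+[0,0,z],T)-[215,165])*7).round(0))
E
```

```text
-0.0075 0.109 0.19 [[423. 268.]]
-0.0075 0.109 0.14 [[397. 123.]]
0.0065 0.109 0.19 [[271. 268.]]
0.0065 0.109 0.14 [[274. 122.]]
0.017 0.109 0.19 [[157. 267.]]
0.017 0.109 0.14 [[183. 122.]]
-0.0075 0.131 0.19 [[418. 487.]]
-0.0075 0.131 0.14 [[393. 303.]]
0.0065 0.131 0.19 [[271. 486.]]
0.0065 0.131 0.14 [[274. 303.]]
0.017 0.131 0.19 [[160. 486.]]
0.017 0.131 0.14 [[185. 302.]]
```

View pics/w15c.png

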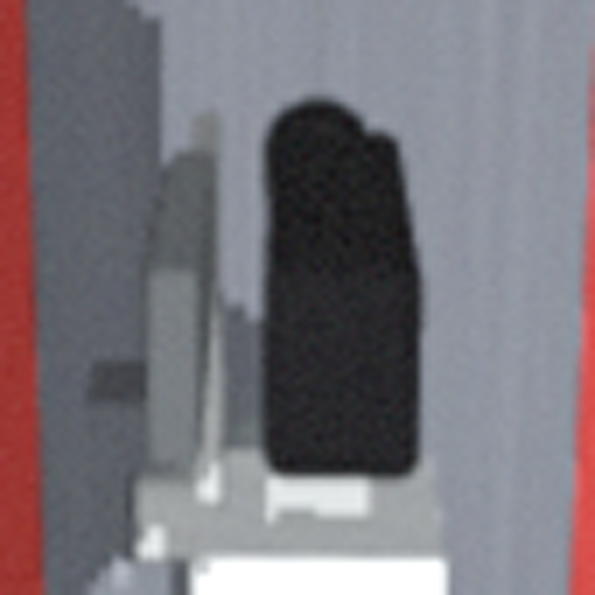

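The handle outline (crop 267–418, 268–475, paddle at 147) matches the prediction to within 1 mm. Descending and squeezing.

```bash
python3 -m crank '[[[-0.27,1,15,1,0],[-0.27,1,32,1,0],[-0.27,1,44,1,0],[-0.27,1,46,1,0],[-0.27,1,46,1,0]]]'; python3 -m crank '[[[0.1,0,0,0,0],[0.5,0,0,0,0],[1,0,0,0,0],[1,0,0,0,0],[1,0,0,0,0],[1,0,0,0,0]]]';python3 look.py side s16 90 140 130 110 6;python3 look.py wrist w16
```

```text
clock: 17.05
tool_pos: [0.5898, 0.1274, 0.145]
orientation: [-90.0, -0.0, -173.2]
force: [-0.6, 0.4, 1.0]
opening: 0.0559
clock: 17.8
tool_pos: [0.5888, 0.1274, 0.1456]
orientation: [-90.0, -0.1, -173.2]
force: [-5.5, 1.2, 4.3]
opening: 0.0189
17.8 [0.5888 0.1274 0.1456] [-9.0010e+01 -7.0000e-02 -1.7325e+02] [-5.5  1.2  4.3] 0.0189 [ 31.  16. -13.  -0. -61. -24.]
17.85 [0.5888 0.1274 0.1456] [-9.0010e+01 -6.0000e-02 -1.7324e+02] [-4.9 -0.3  5.5] 0.0187 [ 31.  16. -13.  -0. -61. -24.]
```

View pics/s16c.png

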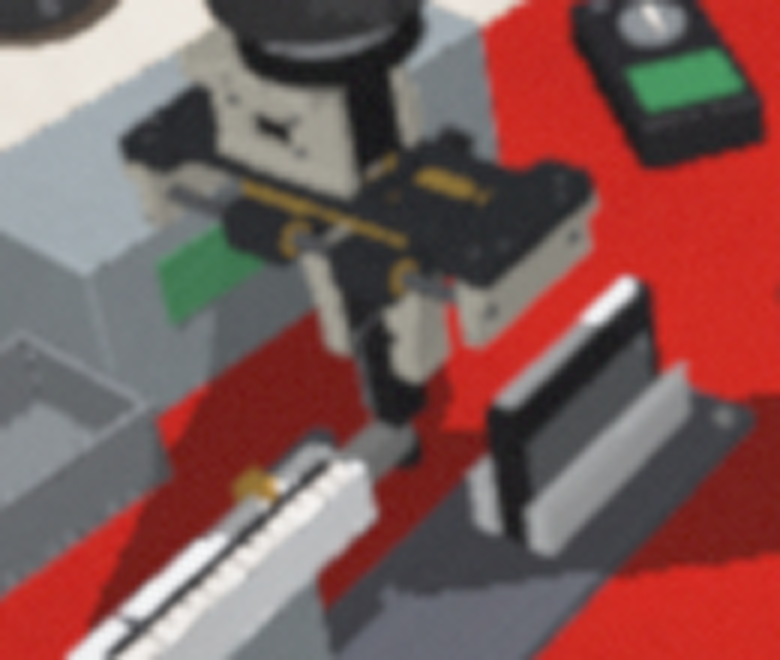

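View pics/w16.png

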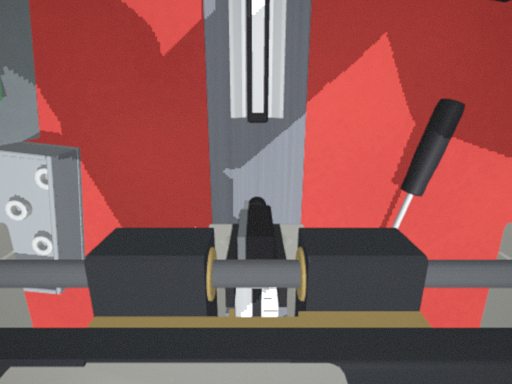

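The grip closed to 18.8 mm, so the paddle is pressed. Pulling 25 mm first as a check.

```bash
python3 -m crank '[[[1,0.5,0,3,0],[1,1,0,8,0],[1,1,0,15,0],[1,1,0,22,0],[1,1,0,25,0],[1,1,0,25,0]]]';python3 look.py side s17 90 140 130 110 6
```

```text
clock: 18.65
tool_pos: [0.5917, 0.102, 0.1456]
orientation: [-90.0, 0.0, -173.3]
force: [-3.5, 2.6, 6.1]
opening: 0.0186
18.65 [0.5917 0.102  0.1456] [-9.0000e+01  1.0000e-02 -1.7326e+02] [-3.5  2.6  6.1] 0.0186 [ 28.  16. -14.   0. -61. -22.]
```

View pics/s17c.png

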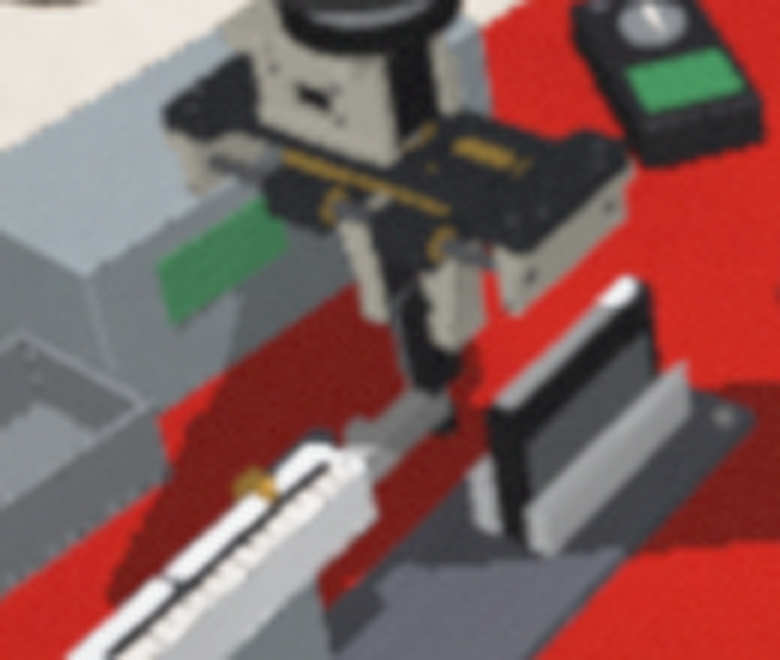

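The arm follows: the pointer moved from crop (128,622) to (178,578). Pulling on to about 85 mm.

```bash
python3 -m crank '[[[1,0,0,8,0],[1,0,0,18,0],[1,0,0,28,0],[1,0,0,38,0],[1,0,0,48,0],[1,0,0,56,0],[1,0,0,60,0],[1,0,0,60,0],[1,0,0,60,0]]]';python3 look.py side s18 90 190 80 60 9; python3 look.py top t18 125 135 75 40 10
```

```text
clock: 19.82
tool_pos: [0.5986, 0.0426, 0.1456]
orientation: [-90.0, -0.0, -173.3]
force: [-4.1, 2.8, 5.5]
opening: 0.019
19.825 [0.5986 0.0426 0.1456] [ -90.01   -0.   -173.26] [-4.1  2.8  5.5] 0.019 [ 23.  16. -14.  -0. -61. -16.]
19.875 [0.5986 0.0427 0.1456] [ -90.01    0.   -173.26] [-3.9  3.6  7.2] 0.0189 [ 23.  16. -14.  -0. -61. -16.]
```

View pics/s18c.png

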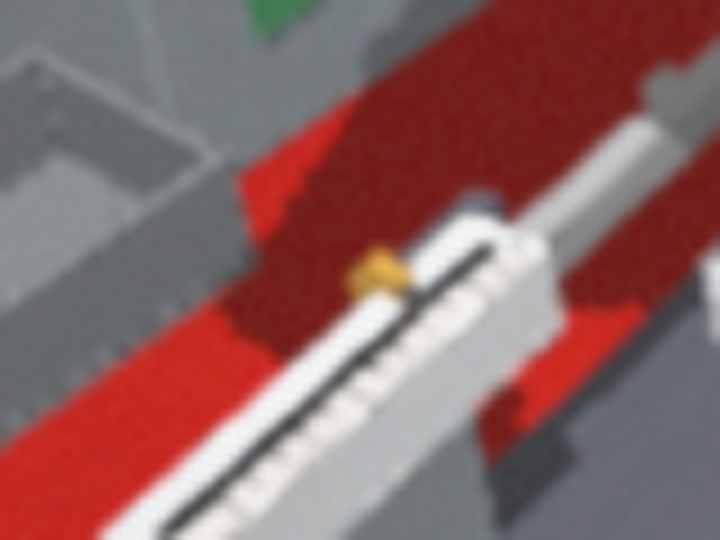

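View pics/t18c.png

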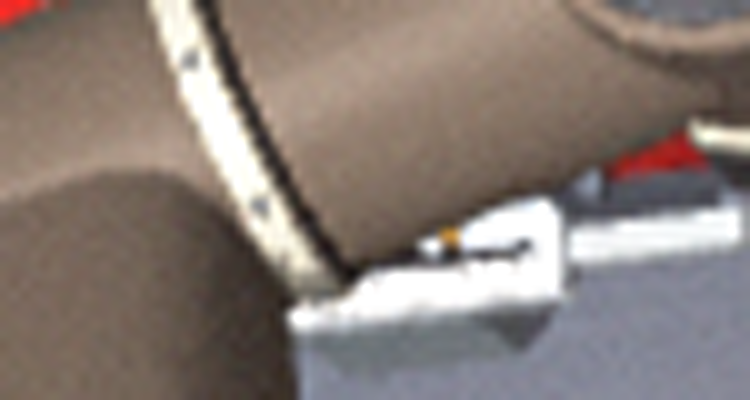

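```bash
python3 - <<'E'
from h import *
ims=[ctrl.snapshot('side').astype(float) for _ in range(6)]
m=np.mean(ims,0);np.save('pics/s19.npy',m)
m=np.clip(m,0,255).astype(np.uint8);cv2.imwrite('pics/s19.png',m[:,:,::-1])
crop('side',m,(120,210,30,24),'s19c.png',24)
h=cv2.imread('pics/s13.png')[:,:,::-1];crop('side',h,(98,230,30,24),'s13d.png',20)
h=cv2.imread('pics/s13.png')[:,:,::-1];crop('side',h,(120,210,30,24),'s13e.png',24)
yd=np.array([-.116,.9933,0]);n=np.array([.6018,.008,0]);xd=np.array([.9933,.116,0])
for e in(0,.081,.083,.085,.087,.089,.091):
    print(e,[proj('side',n+xd*a+yd*(.285-e)+[0,0,z])[0].round(2).tolist() for a,z in((.001,.157),(.001,.148))])
print(ctrl.find_in('side','rider'),ctrl.find_in('side','index'))
E
```

```text
0 [[111.57, 240.97], [112.31, 243.62]]
0.081 [[133.92, 221.05], [134.51, 223.67]]
0.083 [[134.44, 220.58], [135.04, 223.2]]
0.085 [[134.97, 220.12], [135.56, 222.73]]
0.087 [[135.49, 219.65], [136.08, 222.27]]
0.089 [[136.01, 219.19], [136.59, 221.8]]
0.091 [[136.53, 218.72], [137.11, 221.34]]
[] [{'extent': [147.3, 175.7, 34.2, 43.3], 'confidence': 0.89}, {'extent': [245.3, 202.6, 38.6, 36.1], 'confidence': 0.59}]
```

View pics/s19c.png

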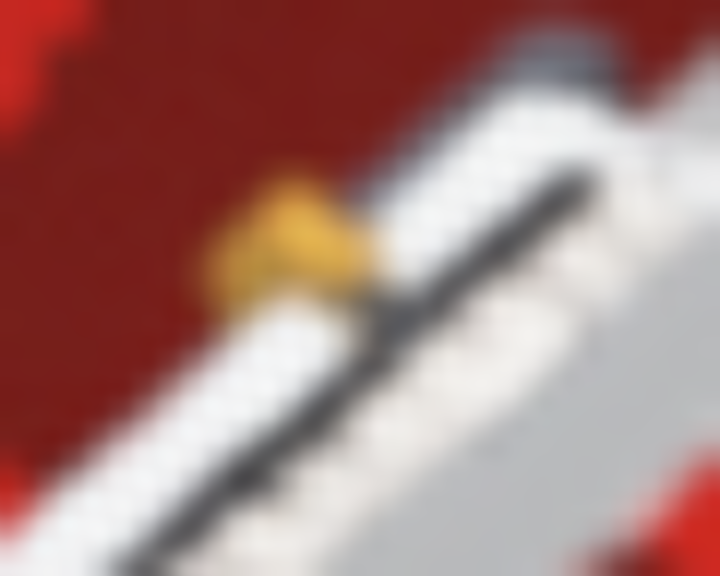

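View pics/s13e.png

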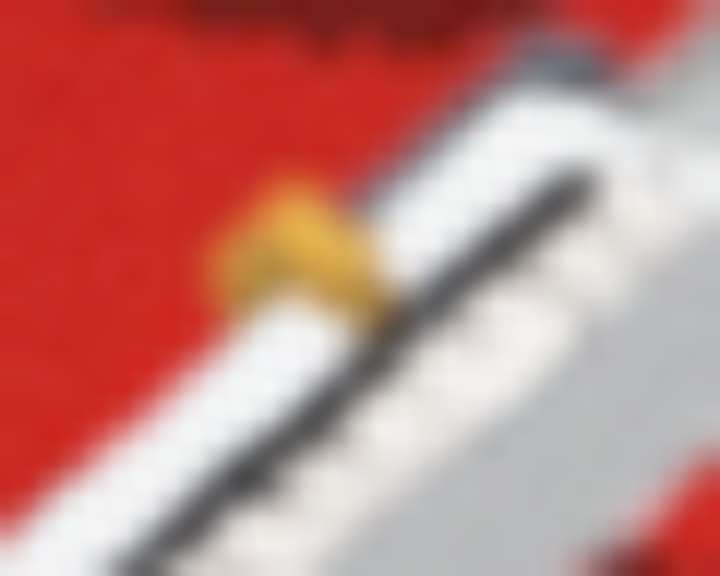

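View pics/s13d.png

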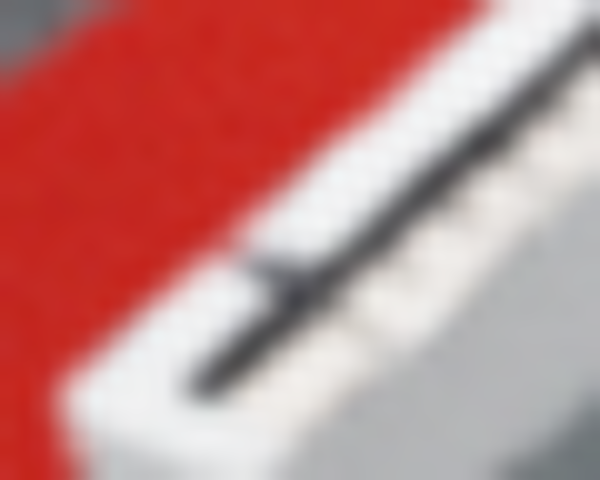

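```bash
python3 - <<'E'
from h import *
m=np.load('pics/s19.npy').mean(2);h=cv2.imread('pics/s13.png').astype(float).mean(2);s2=cv2.imread('pics/s15.png').astype(float).mean(2)
h=(h+s2)/2
d=m-h
print('now (dark=neg)');print(d[217:229,128:145].round(0).astype(int))
print('home (pos=pointer was there)');print(d[237:251,104:120].round(0).astype(int))
for nm,D,(r0,r1,c0,c1) in(('now',-d,(219,226,131,141)),('home',d,(239,249,106,118))):
    w=np.clip(D[r0:r1,c0:c1]-8,0,None);rr,cc=np.mgrid[r0:r1,c0:c1];print(nm,(w*cc).sum()/w.sum(),(w*rr).sum()/w.sum())
E
```

```text
now (dark=neg)
[[-15 -17 -17 -14 -11 -15 -12  -8  -2   0   0   0   0   0   0  -1   1]
 [-17 -15 -12  -8  -3  -7  -6  -2  -1   0   0   0  -1   0  -1   1   0]
 [-15 -10  -6  -1   0  -1  -1  -1  -1   0   0   0   0   0   0   0   0]
 [-13  -6  -1  -2   0  -1   0  -1  -1   0   0   0  -1   0   0   0  -1]
 [-11  -4  -1   0  -2  -2  -4  -6  -5   0   0   2   0  -1   1   0  -1]
 [-14  -7   0  -1  -4 -10 -15 -18  -7   2  -1   0   0   0   0   0   0]
 [-15  -7  -1  -1  -1  -4  -9  -6   8  -1  -5  -1   0   0   0  -1   1]
 [-12  -5   0   0   0  -1   0   5   8  -1  -2   0   0   0   0  -1   0]
 [ -6  -1   0   0   0   0   0   2   0   0   0   0   0   0   0  -1   0]
 [ -1   0   0   0   1   0   0   0   0   0   0   0   0   0   0   0  -1]
 [  0   0   0   0   0   0  -2  -1  -1   0   0   1   0   0   0   0   0]
 [  0   0  -1  -1   0   0   1   0  -1   0   0  -1   0  -1   0   0  -1]]
home (pos=pointer was there)
[[ 14  18  17  18  18  16  15  15  16  12   6   2   0   0   0   0]
 [ 15  15  19  17  17  18  15  15  12   6   1   0   0   0  -1  -1]
 [ 17  18  16  20  15  18  16  13   6   1   0   0   0  -1  -1  -1]
 [ 15  19  17  14  19  16  11   7   2   0   0   0   0  -2   1   0]
 [ 14  17  15  15  17  20  13   8   5   1   0   0   0   0   0   0]
 [  5  11  13  15  18  44  51  40  33  14   3   1  -1   0  -1   0]
 [  2   3   8   8   6  27  70 101  91  45   7   0  -1   1   1   0]
 [  1   0   1   0   0   5  24  69  60  12  -4  -1   0   0  -1   0]
 [ -1  -1   0   0   0   0   5   9   5  -5  -1  -2   0   0   0   0]
 [ -1   0   0   0  -1  -1   0  -1  -2  -1  -1   1  -1   0   0  -1]
 [  0   0   0   0   0   0   0  -1   0   0   0   0  -1  -1   0   0]
 [  0   0   0   0   0   0   0   0   0   0   0   0   0  -1   0  -1]
 [  0   0  -1   0   1  -1   0   0  -1  -1   0  -1   0   0   0  -1]
 [  0   0   0   0   0   1   0   0   0  -1  -1   0   0  -1   0  -1]]
now 134.38858695652175 222.05978260869566
home 110.39294827186269 242.4147529575505
```

TCP travel is 85.3 mm and the side picture gives 85. The rider estimates are 87 (side) and 87–88 (wrist). Adding 2 mm.

```bash
python3 -m crank '[[[1,0,0,2,0],[1,0,0,2,0],[1,0,0,2,0],[1,0,0,2,0]]]'; python3 - <<'E'
from h import *
ims=[ctrl.snapshot('side').astype(float) for _ in range(6)]
m=np.mean(ims,0);np.save('pics/s20.npy',m)
h=(cv2.imread('pics/s13.png')[:,:,::-1].astype(float)+cv2.imread('pics/s15.png')[:,:,::-1])/2
print((m-h).mean(2)[219:227,130:142].round(0).astype(int))
m=np.clip(m,0,255).astype(np.uint8);cv2.imwrite('pics/s20.png',m[:,:,::-1])
crop('side',m,(120,210,30,24),'s20c.png',24)
crop('side',m,(90,130,130,110),'s20d.png',6)
o=ctrl.get_obs();print(o['clock'],o['tool_pos'],o['qvel'].round(2),o['force'])
E
```

```text
clock: 20.82
tool_pos: [0.5988, 0.0407, 0.1456]
orientation: [-90.0, -0.0, -173.2]
force: [-4.4, 4.2, 5.9]
opening: 0.0184
[[ -6  -2  -1  -1  -2  -2  -1   0   0   0  -1  -1]
 [ -1  -1   0   0  -1 -10 -12  -7  -1   1  -2  -1]
 [  0   0  -1   0  -2 -20 -40 -30  -6   2  -1   0]
 [  0   0   0  -1  -3 -14 -33 -27  -3   0  -1   0]
 [ -1  -1   0   0  -2  -4  -4 -10  -9  -1   0   0]
 [  0   0   0   0   0   0   0  -6  -5  -1   0   0]
 [  0   0   0   0   0   2  -1  -1   0   0   0   0]
 [  0   0   0   0   0  -1   0   0   0   0   0   0]]
21.125 [0.59876765 0.04075469 0.14558025] [ 0.12 -0.04 -0.   -0.    0.02  0.01] [-4.16154929  3.79830061  5.96423604]
```

View pics/s20c.png

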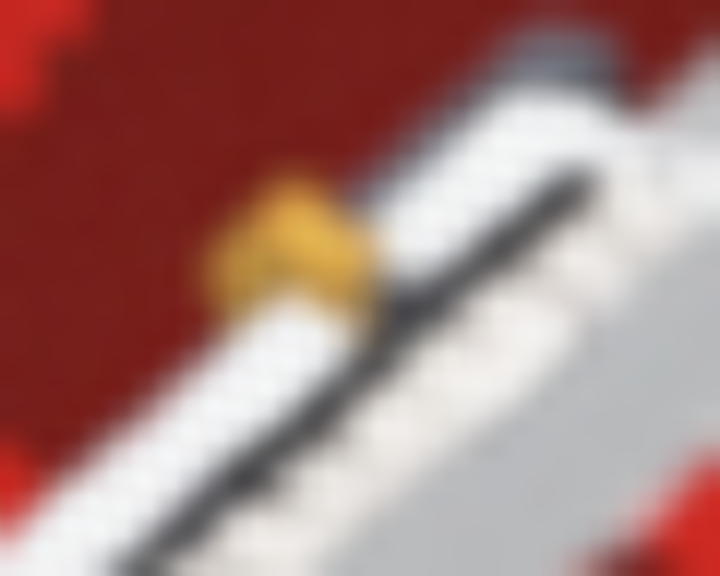

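View pics/s20d.png

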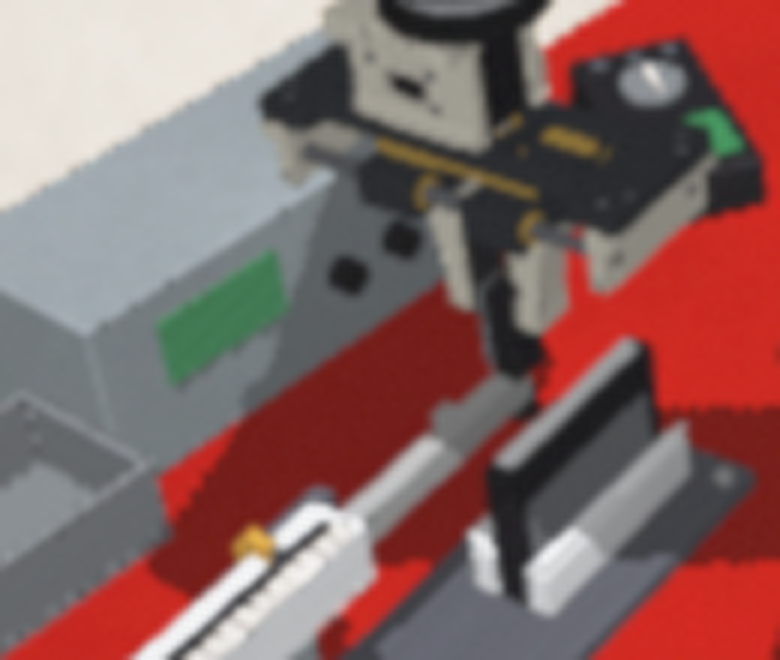

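In the side view the pin darkens the lower-left edge of the tab at 85.3 mm and the upper-right edge at 87.3 mm. That puts the tab's middle near 86.5 mm, and the wrist estimate is 87–88. I'll back off 0.5 mm and settle.

```bash
python3 -m crank '[[[1,0,0,-0.5,0],[1,0,0,-0.5,0],[1,0,0,-0.5,0],[1,0,0,-0.5,0]]]'; python3 look.py wrist w21;python3 look.py side s21
```

```text
clock: 21.62
tool_pos: [0.5987, 0.0413, 0.1456]
orientation: [-90.0, -0.0, -173.3]
force: [-4.1, 3.1, 6.4]
opening: 0.0187
21.625 [0.5987 0.0413 0.1456] [ -90.01   -0.   -173.25] [-4.1  3.1  6.4] 0.0187 [ 23.  16. -14.  -0. -61. -16.]
21.675 [0.5987 0.0413 0.1455] [ -90.01   -0.   -173.25] [-4.5  3.   6.8] 0.0186 [ 23.  16. -14.  -0. -61. -16.]
```

View pics/w21.png

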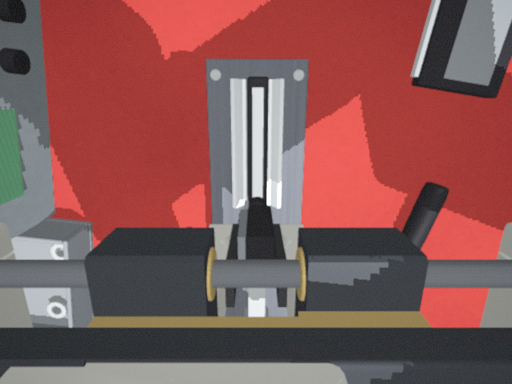

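View pics/s21.png

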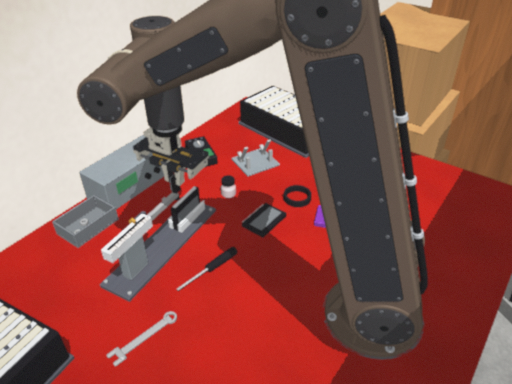

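The wrist view shows the cell upright in the nest at (257,140), its ends about flush with the jaws and the handle in the grip. The side view shows every other object in place. The arm is still, so I'm handing in.

```bash
python3 -c "
from plant import ctrl
print(ctrl.close_job());o=ctrl.get_obs();print(o['clock'],o['tool_pos'],o['force'],o['opening'])"
```

```text
the job is handed in; nothing more can be done
None
the job is handed in; nothing more can be done
```

I stood the cell upright in the nest with the strip on top and let go. I then squeezed the handle, pulled the arm out to the rider and handed in at about 21.7 s while still holding it. The hand-in reports no verdict.

**Cell:** In the last pictures it stands free and upright in the jaws. It measured about 2 mm off centre along the nest and under 1 mm across. It did not move when released. It reached the floor with the fingers about 14 mm lower than I had worked out from the grasp, and I did not find out why. The pictures could not settle its height to better than about 10 mm.

**Arm and pointer:** By the tool's travel the arm is out about 86.7 mm, held still, with the gripper closed to 18.7 mm on the handle. The rider estimates do not quite agree:

| Source | Rider setting (mm) |
|---|---|
| Wrist camera, from the scale ticks | 87–88 |
| Wrist camera, first direct pixel reading | 85 |
| Side camera | about 84.5–87 |

The held position is within the 4 mm tolerance of all of these.

**Other things:** Nothing else looked moved in the last side picture, and the rider looked unmoved in the close-ups. I did not measure those positions again.

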